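Fit out and stock an interlocked bench drawer

TASK

The right drawer of the grey two-drawer chest was left standing open, and its interlock keeps the left drawer locked until the right one is fully shut: shut the right drawer, then pull the left drawer fully open. Fit the blue insert into the left drawer by tucking its flat rear tongue under the yellow lip at the back of the drawer and lowering the front until the insert lies flat on the drawer floor, then stand each small brown bottle from the top of the chest upright in a cell of its own in the insert, and last shut the left drawer fully with everything in it. Leave the orange-lidded cup and the hand tally counter where they are.

Things in the scene. Friction and masses are not known exactly. Their poses are not given: they have to be found in the camera images.
- chest: fixed grey chest, 196 deep x 322 wide x 84 mm high, with two drawers side by side, middles 160 mm apart, left and right as seen from the robot; origin in the middle of its lower front edge, x into the chest, z up. Drawer fronts are 12 mm thick, in front of the chest's front plane, 157 mm wide, top edge 79 mm above the bench. An interlock lets only one drawer be open
- left_handle (a point): middle of the left drawer's steel bar handle; x points into the chest (the drawer opens towards -x), y along the bar, z up. Round bar 11 mm thick, 70 mm long, its axis 35 mm in front of the drawer front's face and 58 mm above the bench; nothing above or below it
- right_handle (a point): middle of the right drawer's steel bar handle; same shape and axes as the left one
- right_drawer (a joint): how far the right drawer is open: 0 shut, 0.148 m fully open; starts 35 to 60 mm open; slides with about 2.5 N friction and stays where it is left
- left_drawer (a joint): how far the left drawer is open: 0 shut, 0.148 m fully open; starts shut. The interlock holds it (2 mm play) until the right drawer is within about 2 mm of shut; slides with about 2.5 N friction and stays where it is left
- seat (a point): on the left drawer's floor, where the origin of the seated insert lies (same axes); moves with the drawer. Floor 8 mm above the bench. Inside: x from -83 (front) to +56 mm (back wall), 138 mm wide; a yellow stop ridge 6 mm high crosses the floor at x -60 to -57 mm; side walls 37 mm, front 71 mm, back wall 16 mm above the floor. Fully open, the back wall is 8 mm before the chest's front plane
- insert: loose blue plastic tray insert, 107 x 132 mm, 0.15 kg; origin in the middle of its underside, x towards the rear tongue, z up; base plate 5 mm thick. Low walls, 3 mm thick, tops 14 mm above the underside, run along both sides and make a row of 3 cells: centres x = +10.5 mm, y = -43, 0 and +43 mm, 46 x 40 mm inside, floor 5 mm above the underside
- tongue (a point): middle of the insert's lower rear edge, axes as insert (at x = +53.5 mm of it). The rearmost 17 mm of its 5 mm plate is the bare tongue. The yellow lip it goes under is at the back of the left drawer, full width: it sticks out 10 mm from the back wall (x +46 to +56 mm from seat), underside 12 mm and top 16 mm above the drawer floor
- tab (a point): top middle of the insert's upright grip tab, axes as insert: a flat plate 8 mm thick along x and 36 mm wide along y, at x = -33.5 mm of the insert, top 49 mm above its underside; the insert's front edge is 20 mm before it
- bottle_0: loose brown glass bottle with a black cap, 25 mm in diameter, 61 mm high (body up to 52 mm, cap 16 mm wide above), 0.06 kg or so, standing upright on the flat top of the chest near its front edge; origin in the middle of its underside, z up (leans up to 0.04 rad when the bottle stands). Two or three of the three are present
- bottle_1: loose brown glass bottle with a black cap, 25 mm in diameter, 61 mm high (body up to 52 mm, cap 16 mm wide above), 0.06 kg or so, standing upright on the flat top of the chest near its front edge; origin in the middle of its underside, z up (leans up to 0.04 rad when the bottle stands). Two or three of the three are present
- bottle_2: loose brown glass bottle with a black cap, 25 mm in diameter, 61 mm high (body up to 52 mm, cap 16 mm wide above), 0.06 kg or so, standing upright on the flat top of the chest near its front edge; origin in the middle of its underside, z up (leans up to 0.04 rad when the bottle stands). Two or three of the three are present
- cup: bystander: specimen cup with an orange lid, 65 mm wide, 68 mm high; origin in the middle of its underside; leave it alone
- tally: bystander: hand tally counter, 76 x 56 x 20 mm, lying on its back; origin at its underside; leave it alone
Things that resemble listed ones, but are neither listed nor needed, are in the scene too. Leave any green or purple look-alike of the bottle_2 alone.

How it is judged:
On the way, in this order (a step that is already met when the one before it is completed fails the run):
1. the right drawer is fully shut (value of joint right_drawer below 0.004 m), for 0.2 s.
2. the left drawer is open (value of joint left_drawer above 0.1 m), for 0.2 s.
3. the insert lies flat in the left drawer with its tongue under the lip (x of insert in the frame of seat between -0.006 and 0.006 m and y of insert in the frame of seat between -0.006 and 0.006 m and z of insert in the frame of seat between -0.003 and 0.003 m and angle between the z axis of insert and the z axis of seat, either way round below 0.025 rad and angle between the x axis of insert and the x axis of seat, either way round below 0.08 rad), for 0.3 s.
4. every bottle stands upright in a cell of the seated insert, the drawer still open (all of step 3 and x of bottle_0 in the frame of insert between -0.0135 and 0.0345 m and y of bottle_0 in the frame of insert between -0.064 and 0.064 m and z of bottle_0 in the frame of insert between 0.001 and 0.0095 m and angle between each of bottle_0, bottle_1, bottle_2's own z axis and vertical below 0.14 rad and linear speed of each of bottle_0, bottle_1, bottle_2 below 0.02 m/s and x of bottle_1 in the frame of insert between -0.0135 and 0.0345 m and y of bottle_1 in the frame of insert between -0.064 and 0.064 m and z of bottle_1 in the frame of insert between 0.001 and 0.0095 m and x of bottle_2 in the frame of insert between -0.0135 and 0.0345 m and y of bottle_2 in the frame of insert between -0.064 and 0.064 m and z of bottle_2 in the frame of insert between 0.001 and 0.0095 m and value of joint left_drawer above 0.08 m), for 0.3 s.
At the end, for the whole second after the job is handed in: both drawers within 5 mm of shut; insert seated flat in the left drawer, tongue under the lip (6 mm in x and y, 3 mm in height, tilt 0.025 rad, yaw 0.08 rad); every bottle present at rest on a cell floor of the insert, tilted less than 0.14 rad (all of step 3 and value of joint each of right_drawer, left_drawer below 0.005 m and x of bottle_0 in the frame of insert between -0.0135 and 0.0345 m and y of bottle_0 in the frame of insert between -0.064 and 0.064 m and z of bottle_0 in the frame of insert between 0.001 and 0.0095 m and angle between each of bottle_0, bottle_1, bottle_2's own z axis and vertical below 0.14 rad and linear speed of each of bottle_0, bottle_1, bottle_2 below 0.02 m/s and x of bottle_1 in the frame of insert between -0.0135 and 0.0345 m and y of bottle_1 in the frame of insert between -0.064 and 0.064 m and z of bottle_1 in the frame of insert between 0.001 and 0.0095 m and x of bottle_2 in the frame of insert between -0.0135 and 0.0345 m and y of bottle_2 in the frame of insert between -0.064 and 0.064 m and z of bottle_2 in the frame of insert between 0.001 and 0.0095 m); the robot touches nothing.
It fails at once if the orange-lidded cup is moved by more than 30 mm (distance of cup from where it was at the start of the episode above 0.03 m).
It fails at once if the hand tally counter is moved by more than 30 mm (distance of tally from where it was at the start of the episode above 0.03 m).
Of bottle_0, bottle_1, bottle_2 only 2 to 3 are there at a start; the rules pass over those that are not, and their reading is None.
At some moment in a run one of insert may be knocked a few centimetres aside while the robot is not near it.
It also fails if it takes over 208 s, if anything falls off the work surface, if the arm or the gripper's body presses on something with over 40 N, if the wrist force passes 120 N, or if a joint passes its speed limit or range.

ROBOT

A 7-joint arm with a two-finger parallel gripper is mounted at the origin on a cart in front of the work surface, level with it; the furniture and walls round the work are solid. World frame = base frame: x ahead of the robot, y to its left, z up, the work surface at z = 0. Lengths are in m, angles in rad, forces in N, time in s.
With the tool pointing down it reaches from about 0.4 to 0.85 m from the base axis. Payload 4.5 kg.
Tool frame: the origin (TCP) lies midway between the tips of the shut fingers; the grasp point (between the pads) lies behind it (r.tcp_to_grasp is the x of the grasp point in the tool frame, in m); x points along the fingers, z is the direction in which the jaws open and shut, and the axes are right-handed (so a half turn about x gives the same grasp; the last joint's range is limited). The gripper opens to 88 mm and grips with 3 to 60 N. Pads are 18 mm wide; open, the fingers measure 123 mm over their backs; the gripper's body (75 mm by 187 mm) begins 45 mm behind the grasp point.
Start: joints at [1.211, 0.689, -0.195, 1.565, 0.157, 0.902, -0.215], TCP at [0.24, -0.577, 0.239] pointing down, gripper open.
Joint ranges: [-3.01, 3.01], [-0.46, 2.08], [-1.47, 1.51], [0.13, 2.56], [-1, 4.14], [0.04, 2.09], [-2.66, 2.66]. Speed limits (rad/s): [2.57, 2.57, 3.14, 3.14, 3.14, 3.14, 3.14].

INTERFACE

Orientations are given as a unit quaternion [x, y, z, w].
In Python, from plant import readout, optics, workorder, r gives the robot as it stands.
- The arm moves only by the tool drive_tool, never from a script. Its argument "series" is a list of rows, each an object of numbers: "hand": the finger opening in cm, from 0 to 8.81; "dx", "dy", "dz": the shift along the tool's x, y, z in cm; "yaw": the turn about the tool's x in degrees. In form: [{"hand": .., "dx": .., "dy": .., "dz": .., "yaw": ..}, ...]. A call has exactly 8 rows; each row shifts and turns the commanded pose from where the row before left it, along the tool's axes as they then stand; what a row does not reach is not made up. A row lasts 1/8 s, in which the tool goes at most 62.5 mm and 10.7 degrees, less where a joint would pass 70% of its speed; a pose out of reach is approached as far as the arm can. A call with a gripper value outside its range is refused whole. The fingers move at their own pace and stop on an object; "squeeze" is the grip in N (left out, the last holds). Time passes only in rows, so rows that do not move let the fingers close, or fill a call up. It gives the time, the measured TCP pose, the force and the opening at its end, in the units of the state.
- readout.get_state(): the state, without advancing time (a new reading comes with each control period).
- optics.snapshot(name): name is "scene" or "top" or "wrist"; returns a dict with "pixels" (420x560x3 uint8, red, green, blue), "depth" (420x560 float32, m along the optical axis (not along the pixel's ray), 0 where there is no reading), "fx", "fy", "cx", "cy" (pixels), "R" (3x3) and "t" (3): a world point X has camera coordinates R X + t. Camera axes: x right, y down, z forward; pixel columns grow to the right and rows downward; lengths in m; the calibration is good to about 2 mm. A picture is of the moment at which its call begins.
- workorder.finish_job(): hands the job in, once; it reports no verdict.
The state is a dict: "clock": time; "q": joint angles; "qd": joint speeds; "joint_torque": joint torques, N m; "tool_pos": TCP position; "eef_rot": TCP orientation; "contact_force": force on the tool from outside, world axes, zero at the start; "moment": the same for the moment, N m; "opening": opening from 0.0 (shut) to 1.0 (fully open).
Only numpy, scipy, OpenCV 4.12 (cv2) and the standard library are available. Lean on these libraries where they do the work, as an engineer would, in place of code of your own. Each camera call takes 0.05 s, during which the arm holds its last target. There are 200 camera calls.

## Working session

There is one attempt and no reset: what is moved stays moved. The work goes in short steps, Python scripts to look and compute and a tool call to move; the robot and the scene stay as the last step left them, time stands still between calls to the robot, and variables do not carry over. Pictures are saved under pics/ and viewed, about 12 in all and at most 16, crops included, and the job is handed in when it is done.

Besides the shell and the picture viewer there is one more tool, called after "Call:" by a JSON object that holds its "fn" and its "kwargs". drive_tool: Moves the arm, as the interface text tells. Its arguments: {"type":"object","properties":{"series":{"type":"array","items":{"type":"object","properties":{"hand":{"type":"number"},"dx":{"type":"number"},"dy":{"type":"number"},"dz":{"type":"number"},"yaw":{"type":"number"}}}},"squeeze":{"type":"number"}},"required":["series"]}

```bash
mkdir -p pics; ls; cat > h.py <<'E'
import numpy as np, cv2
from plant import readout, optics, workorder, r
from scipy.spatial.transform import Rotation as Ro
def snap(n):
    s=optics.snapshot(n); s['R']=np.array(s['R']); s['t']=np.array(s['t']); return s
def pts(s):
    d=s['depth']; v,u=np.mgrid[:d.shape[0],:d.shape[1]]
    c=np.stack([(u-s['cx'])/s['fx']*d,(v-s['cy'])/s['fy']*d,d],-1)
    return (c-s['t'])@s['R']
def ray(s,u,v,z):
    d=np.array([(u-s['cx'])/s['fx'],(v-s['cy'])/s['fy'],1])@s['R']; o=-s['R'].T@s['t']
    return o+d*(z-o[2])/d[2]
def save(s,n,crop=None,k=1):
    im=s['pixels'][:,:,::-1]
    if crop: a,b,c,d=crop; im=im[b:d,a:c]
    cv2.imwrite('pics/'+n,cv2.resize(im,None,fx=k,fy=k,interpolation=cv2.INTER_CUBIC))
def st():
    q=readout.get_state(); print('clk',round(q['clock'],2),'pos',np.round(q['tool_pos'],4),'open',round(q['opening'],3),'F',np.round(q['contact_force'],1)); print(np.round(Ro.from_quat(q['eef_rot']).as_matrix(),3)); return q
E
python3 - <<'E'
from h import *
q=st(); print(r.tcp_to_grasp)
a=snap('scene'); b=snap('top'); np.savez('t0.npz',**b)
im=np.hstack([a['pixels'],b['pixels']])
save(a,'s0.png',k=1.4); save(b,'t0.png',k=1.4)
for s in(a,b): print(s['fx'],s['cx'],s['cy'],np.round(-s['R'].T@s['t'],3),np.round(s['R'],2).tolist())
E
```

```text
pics
clk 0.0 pos [ 0.2395 -0.5766  0.2379] open 1.0 F [-0.3 -0.1 -0.3]
[[-0.001  0.923  0.384]
 [ 0.002  0.384 -0.923]
 [-1.    -0.    -0.002]]
-0.0187
501.35676916308483 281.0358903743088 212.64145284941975 [ 0.123 -0.287  0.682] [[0.87, -0.49, 0.0], [-0.3, -0.55, -0.78], [0.38, 0.68, -0.63]]
493.98577154341535 284.28192247354974 202.50671555449026 [0.406 0.353 1.112] [[-0.03, -1.0, 0.02], [-1.0, 0.02, -0.07], [0.07, -0.02, -1.0]]
```

View pics/s0.png

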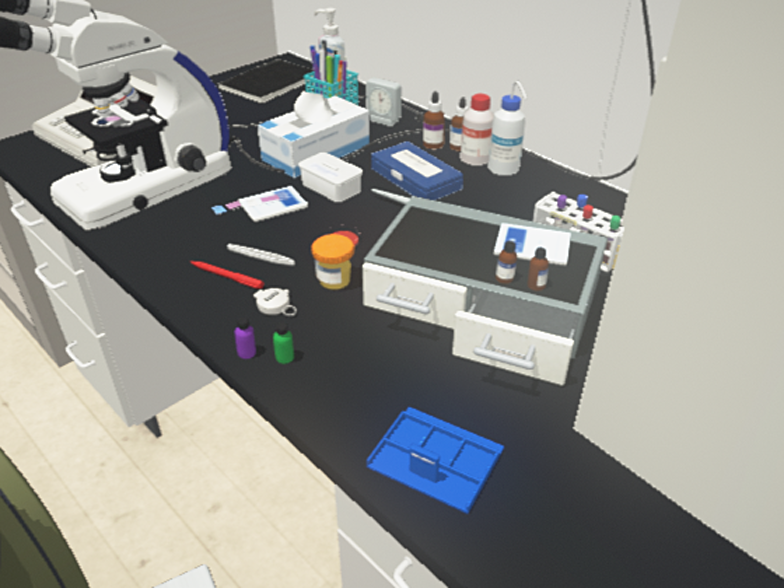

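View pics/t0.png

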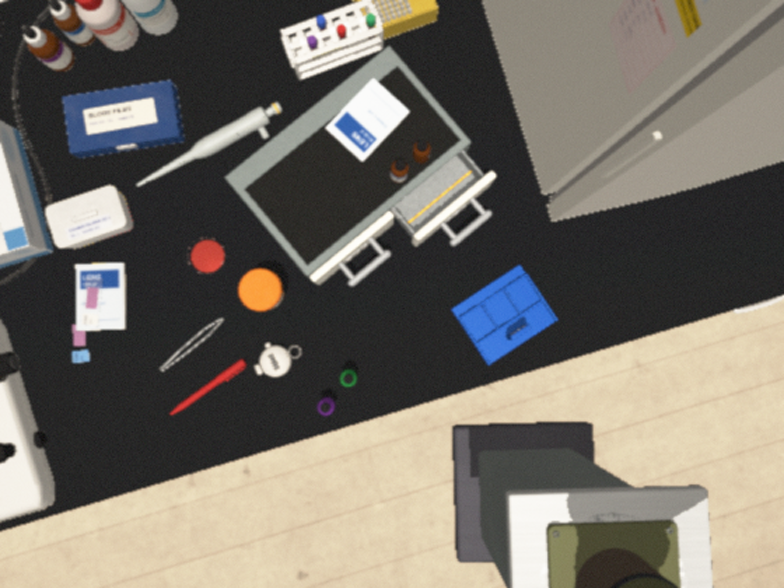

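The scene view shows the chest with the right drawer open (about 515,345), the insert at (435,460), and two brown bottles on the chest top at (507,262) and (540,270). The purple and green look-alikes stand at (245,340) and (283,345). In the top view, the chest spans (230–490, 50–280), the insert is at (505,315) with its tab on the robot side, the bottles are at (400,170) and (421,152), the cup is at (260,290) and the tally is at (276,360).

```bash
cat > m.py <<'E'
from h import *
b=snap('top'); P=pts(b); rgb=b['pixels']; hsv=cv2.cvtColor(rgb,cv2.COLOR_RGB2HSV)
z=P[...,2]; ok=b['depth']>0
roi=np.zeros(ok.shape,bool); roi[30:210,155:365]=1
print('table z',np.median(z[260:290,60:100]) )
m=((z>.081)&(z<.088)&ok&roi).astype(np.uint8)
m=cv2.morphologyEx(m,cv2.MORPH_OPEN,np.ones((3,3)))
n,l,s,c=cv2.connectedComponentsWithStats(m); i=1+np.argmax(s[1:,4]); 
pc=P[l==i]; print('top n',len(pc),np.median(pc[:,2]))
rect=cv2.minAreaRect((pc[:,:2]*1000).astype(np.float32)); print('chest rect mm',rect)
print(np.round(cv2.boxPoints(rect),1).tolist())
# blue insert
bm=((hsv[...,0]>100)&(hsv[...,0]<125)&(hsv[...,1]>150)&(hsv[...,2]>60)).astype(np.uint8)
n,l,s,c=cv2.connectedComponentsWithStats(bm)
for k in range(1,n):
    if s[k,4]>800:
        q=P[l==k]; q=q[np.isfinite(q[:,0])]; r2=cv2.minAreaRect((q[q[:,2]<.03][:,:2]*1000).astype(np.float32)); print('blue',s[k],c[k],np.percentile(q[:,2],[5,50,95,99]),r2,np.round(cv2.boxPoints(r2),1).tolist())
        t=q[q[:,2]>.035]; 
        if len(t)>5: print('tab',len(t),t.mean(0),cv2.minAreaRect((t[:,:2]*1000).astype(np.float32)))
# dark objects above chest
m=((z>.105)&(z<.2)&ok&roi).astype(np.uint8)
n,l,s,c=cv2.connectedComponentsWithStats(m)
for k in range(1,n):
    if s[k,4]>8: q=P[l==k]; print('high',s[k],c[k].round(),np.round(q.mean(0),4),np.round(np.percentile(q[:,2],[50,95]),4))
m=((z>.05)&(z<.07)&ok&roi).astype(np.uint8)
n,l,s,c=cv2.connectedComponentsWithStats(m)
for k in range(1,n):
    if s[k,4]>15: q=P[l==k]; print('mid',s[k],c[k].round(),np.round(q.mean(0),4),cv2.minAreaRect((q[:,:2]*1000).astype(np.float32)))
E
python3 m.py
```

```text
table z 0.0002199083186888609
top n 10088 0.08472071452828847
chest rect mm ((672.8035888671875, 397.41455078125), (195.94403076171875, 321.94146728515625), 38.333839416503906)
[[496.1000061035156, 462.8999938964844], [695.7999877929688, 210.39999389648438], [849.5, 331.8999938964844], [649.7999877929688, 584.4000244140625]]
blue [ 322  189   77   72 2930] [359.89146758 224.20238908] [0.00146279 0.00584115 0.01608618 0.04987029] ((435.76031494140625, 155.45907592773438), (110.95722961425781, 137.88088989257812), 31.676828384399414) [[352.29998779296875, 185.0], [424.70001220703125, 67.69999694824219], [519.2000122070312, 125.9000015258789], [446.79998779296875, 243.3000030517578]]
tab 75 [0.40573342 0.174564   0.218627  ] ((401.2366638183594, 237.68649291992188), (20.151885986328125, 229.15142822265625), 2.742933750152588)
high [362  30   3   8  13] [364.  33.] [0.8334 0.1527 0.1097] [0.1084 0.1165]
high [295 100  13  15 146] [301. 107.] [0.672  0.2896 0.1317] [0.1308 0.1468]
high [279 114  13  15 147] [285. 121.] [0.6438 0.3226 0.1316] [0.1303 0.1462]
mid [204  30  50  19 280] [224.  36.] [0.849  0.4491 0.0672] ((859.4755859375, 439.60113525390625), (35.4748420715332, 102.50971984863281), 19.929630279541016)
mid [355  30  10  31  78] [360.  44.] [0.8305 0.1517 0.0592] ((829.8057861328125, 151.58673095703125), (68.95409393310547, 2.200031280517578), 14.157835960388184)
mid [314 137  38  39 299] [334. 160.] [0.574  0.2183 0.0623] ((580.4090576171875, 221.02317810058594), (40.63854217529297, 82.430419921875), 38.374908447265625)
mid [225 156  56  49 366] [260. 186.] [0.5194 0.3782 0.0619] ((520.6056518554688, 380.44549560546875), (41.513404846191406, 151.3861846923828), 38.331932067871094)
mid [171 192  31  18 362] [186. 202.] [0.4897 0.5351 0.0674] ((492.64422607421875, 535.1280517578125), (63.608116149902344, 36.276947021484375), 88.63481140136719)
```

```bash
cat >> h.py <<'E'
a=np.deg2rad(38.33); U=np.array([np.cos(a),np.sin(a)]); W=np.array([-U[1],U[0]]); C=np.array([.59595,.33665])
def ch(p): p=np.asarray(p)[...,:2]-C; return np.stack([p@U,p@W],-1)*1000   # chest frame, mm
E
python3 - <<'E'
from h import *
b=dict(np.load('t0.npz')); P=pts(b); z=P[...,2]; ok=b['depth']>0
g=ok&(z>.1)&(np.mgrid[:420,:560][1]>345); q=P[g]; q=q[(q[:,0]>.2)&(q[:,1]<.1)]
for lo,hi in((.1,.3),(.3,.6),(.6,1)):
    w=q[(q[:,2]>lo)&(q[:,2]<hi)]; 
    if len(w): print(lo,len(w),'xmin',w[:,0].min(),'ymax',w[:,1].max(), w[np.argmin(w[:,0])])
t=P[(ok)&(z>.035)&(z<.06)&(P[...,0]<.48)&(P[...,0]>.35)&(P[...,1]>.08)&(P[...,1]<.25)]
print('tab',len(t),t.mean(0),cv2.minAreaRect((t[:,:2]*1000).astype(np.float32)))
m=np.zeros(ok.shape,bool);m[95:180,225:365]=1
for nm,lo,hi in(('R',.05,.07),('bot',.138,.16)):
    s=P[m&ok&(z>lo)&(z<hi)]; c=ch(s); print(nm,len(c),[np.round(x,1).tolist() for x in (c.min(0),c.max(0))])
    if nm=='bot': 
        for k in (c[:,1]>-62,c[:,1]<-62): print(s[k].mean(0),c[k].mean(0),len(c[k]))
s=snap('scene'); save(s,'c1.png',(320,120,460,290),3.5)
E
```

```text
0.1 2948 xmin 0.5769341494361578 ymax 0.09999149814094978 [0.57693415 0.08406399 0.28570511]
0.3 8066 xmin 0.5766312363303769 ymax 0.09999847084927568 [0.57663124 0.08513235 0.58518284]
0.6 3276 xmin 0.5763637906113046 ymax 0.09999957325293364 [0.57636379 0.08542289 0.67383351]
tab 73 [0.40634969 0.14061261 0.04802198] ((406.3750305175781, 140.0067138671875), (8.255592346191406, 35.06724166870117), 32.738285064697266)
R 432 [[-104.3, -156.4], [2.7, 83.0]]
bot 105 [[23.4, -94.1], [42.1, -36.3]]
[0.64726915 0.32187536 0.14430972] [ 31.09431908 -43.41760906] 52
[0.67547762 0.28975701 0.14405422] [ 33.30301979 -86.10751192] 53
```

View pics/c1.png

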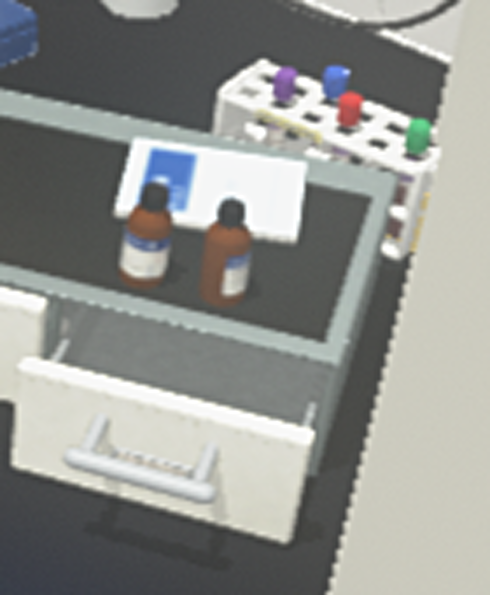

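The crop shows two brown black-capped bottles near the front edge of the chest top, at crop pixels (147,235) and (227,250). They fit the description: the purple and green ones stand on the bench, and the brown dropper bottles are at the back of the room. So two bottles are present. A pillar corner at (0.577, 0.084) has to be avoided, so I take a curved path.

Call:
{"fn": "drive_tool", "kwargs": {"series": [{"hand": 0,"yaw": -7.85},{"hand": 0,"yaw": -7.85},{"hand": 0,"dy": 4.55,"dz": -3.06},{"hand": 0,"dy": 4.55,"dz": -3.06},{"hand": 0,"dy": 4.55,"dz": -3.06},{"hand": 0,"dy": 4.55,"dz": -3.06},{"hand": 0,"dy": 4.55,"dz": -3.06},{"hand": 0,"dy": 4.55,"dz": -3.06}], "squeeze": 20}}

```text
invalid input at $.series[0]: expected keys hand, dx, dy, dz, yaw
```

Call:
{"fn": "drive_tool", "kwargs": {"series": [{"hand": 0,"dy": 4.55,"dz": -3.06},{"hand": 0,"dy": 4.55,"dz": -3.06},{"hand": 0,"dy": 4.55,"dz": -3.06},{"hand": 0,"dy": 4.55,"dz": -3.06},{"hand": 0,"dy": 4.55,"dz": -3.06},{"hand": 0,"dy": 4.55,"dz": -3.06},{"hand": 0,"dy": 2.5,"dz": -3.15},{"hand": 0,"dy": 2.5,"dz": -3.15}]}}

```text
invalid input at $.series[0]: expected keys hand, dx, dy, dz, yaw
```

```bash
python3 -c "
from h import *
q=st(); print(np.round(q['q'],2), ch(q['tool_pos']))"
```

```text
clk 0.2 pos [ 0.2396 -0.5769  0.2382] open 0.999 F [ 0.9  1.  -0.4]
[[-0.     0.923  0.384]
 [ 0.001  0.384 -0.923]
 [-1.    -0.    -0.001]]
[ 1.21  0.69 -0.19  1.57  0.16  0.9  -0.22] [-846.05596205 -495.61811277]
```

All keys are needed in every row.

Call:
{"fn": "drive_tool", "kwargs": {"series": [{"hand": 0,"dx": 0,"dy": 0,"dz": 0,"yaw": -7.85},{"hand": 0,"dx": 0,"dy": 0,"dz": 0,"yaw": -7.85},{"hand": 0,"dx": 0,"dy": 4.55,"dz": -3.06,"yaw": 0},{"hand": 0,"dx": 0,"dy": 4.55,"dz": -3.06,"yaw": 0},{"hand": 0,"dx": 0,"dy": 4.55,"dz": -3.06,"yaw": 0},{"hand": 0,"dx": 0,"dy": 4.55,"dz": -3.06,"yaw": 0},{"hand": 0,"dx": 0,"dy": 4.55,"dz": -3.06,"yaw": 0},{"hand": 0,"dx": 0,"dy": 4.55,"dz": -3.06,"yaw": 0}], "squeeze": 20}}

```text
clock: 1.2
tool_pos: [0.341, -0.2624, 0.2388]
eef_rot: [0.309, 0.636, -0.309, 0.636]
contact_force: [0.8, -0.9, -0.3]
opening: 0.117
```

Call:
{"fn": "drive_tool", "kwargs": {"series": [{"hand": 0,"dx": 0,"dy": 4.55,"dz": -3.06,"yaw": 0},{"hand": 0,"dx": 0,"dy": 4.55,"dz": -3.06,"yaw": 0},{"hand": 0,"dx": 0,"dy": 4.55,"dz": -3.06,"yaw": 0},{"hand": 0,"dx": 0,"dy": 4.55,"dz": -3.06,"yaw": 0},{"hand": 0,"dx": 0,"dy": 4.55,"dz": -3.06,"yaw": 0},{"hand": 0,"dx": 0,"dy": 4.55,"dz": -3.06,"yaw": 0},{"hand": 0,"dx": 0,"dy": 2.5,"dz": -3.15,"yaw": 0},{"hand": 0,"dx": 0,"dy": 2.5,"dz": -3.15,"yaw": 0}]}}

```text
clock: 2.2
tool_pos: [0.4414, 0.1313, 0.2386]
eef_rot: [0.308, 0.636, -0.308, 0.636]
contact_force: [-0.2, -0.4, 0.3]
opening: 0.007
```

```bash
python3 -c "
from h import *
q=st(); print(np.round(q['q'],2), ch(q['tool_pos']))"
```

```text
clk 2.2 pos [0.4414 0.1313 0.2386] open 0.007 F [-0.2 -0.4  0.3]
[[ 0.     0.785  0.62 ]
 [-0.     0.62  -0.785]
 [-1.     0.     0.   ]]
[-0.25  0.48 -0.2   2.04  0.16  0.63 -1.46] [-248.60635805  -65.2225059 ]
```

Call:
{"fn": "drive_tool", "kwargs": {"series": [{"hand": 0,"dx": 0,"dy": 4.1,"dz": 0,"yaw": 0},{"hand": 0,"dx": 0,"dy": 4.1,"dz": 0,"yaw": 0},{"hand": 0,"dx": 0,"dy": 4.1,"dz": 0,"yaw": 0},{"hand": 0,"dx": 4.5,"dy": 0,"dz": 0,"yaw": 0},{"hand": 0,"dx": 5,"dy": 0,"dz": 0,"yaw": 0},{"hand": 0,"dx": 5,"dy": 0,"dz": 0,"yaw": 0},{"hand": 0,"dx": 4.9,"dy": 0,"dz": 0,"yaw": 0},{"hand": 0,"dx": 0,"dy": 0,"dz": 0,"yaw": 0}]}}

```text
clock: 3.2
tool_pos: [0.5352, 0.2047, 0.0416]
eef_rot: [0.306, 0.638, -0.311, 0.635]
contact_force: [0.4, -0.1, -0.0]
opening: 0.005
```

Call:
{"fn": "drive_tool", "kwargs": {"series": [{"hand": 0,"dx": 0,"dy": 1,"dz": 0,"yaw": 0},{"hand": 0,"dx": 0,"dy": 1,"dz": 0,"yaw": 0},{"hand": 0,"dx": 0,"dy": 1,"dz": 0,"yaw": 0},{"hand": 0,"dx": 0,"dy": 1,"dz": 0,"yaw": 0},{"hand": 0,"dx": 0,"dy": 0.8,"dz": 0,"yaw": 0},{"hand": 0,"dx": 0,"dy": 0.6,"dz": 0,"yaw": 0},{"hand": 0,"dx": 0,"dy": 0,"dz": 0,"yaw": 0},{"hand": 0,"dx": 0,"dy": 0,"dz": 0,"yaw": 0}]}}

```text
clock: 4.2
tool_pos: [0.5807, 0.2399, 0.0447]
eef_rot: [0.309, 0.636, -0.308, 0.636]
contact_force: [-0.4, 0.7, -0.4]
opening: 0.008
```

```bash
cat > m2.py <<'E'
from h import *
import sys
q=st(); print('tcp ch',ch(q['tool_pos']))
b=snap('top'); P=pts(b); z=P[...,2]; c=ch(P); hsv=cv2.cvtColor(b['pixels'],cv2.COLOR_RGB2HSV)
m=(z>.075)&(z<.082)&(hsv[...,2]>140)&(c[...,0]<5)&(c[...,0]>-190)
for nm,lo,hi in(('L',5,155),('R',-155,-5)):
    k=m&(c[...,1]>lo)&(c[...,1]<hi); x=c[k]
    if len(x): print(nm,'front edge u pct',np.round(np.percentile(x[:,0],[5,50,95]),1),len(x),'w',np.round(np.percentile(x[:,1],[1,99]),1))
if len(sys.argv)>1: save(b,sys.argv[1],(130,20,400,290),2.2)
np.savez('last.npz',**b)
E
python3 m2.py
```

```text
clk 4.2 pos [0.5807 0.2399 0.0447] open 0.008 F [-0.4  0.7 -0.4]
[[ 0.001  0.785  0.619]
 [ 0.001  0.619 -0.785]
 [-1.     0.001 -0.   ]]
tcp ch [-71.9352612  -66.43282269]
L front edge u pct [-11.7  -6.2   0.7] 396 w [  7.7 153. ]
R front edge u pct [-19.4 -13.6   1.5] 184 w [-74.5  -6.3]
```

Call:
{"fn": "drive_tool", "kwargs": {"series": [{"hand": 0,"dx": 0,"dy": 0.4,"dz": 0,"yaw": 0},{"hand": 0,"dx": 0,"dy": 0.4,"dz": 0,"yaw": 0},{"hand": 0,"dx": 0,"dy": 0.1,"dz": 0,"yaw": 0},{"hand": 0,"dx": 0,"dy": 0.1,"dz": 0,"yaw": 0},{"hand": 0,"dx": 0,"dy": 0,"dz": 0,"yaw": 0},{"hand": 0,"dx": 0,"dy": 0.1,"dz": 0,"yaw": 0},{"hand": 0,"dx": 0,"dy": 0,"dz": 0,"yaw": 0},{"hand": 0,"dx": 0,"dy": 0,"dz": 0,"yaw": 0}]}}

```text
clock: 5.25
tool_pos: [0.588, 0.2454, 0.0446]
eef_rot: [0.308, 0.637, -0.309, 0.636]
contact_force: [-5.1, -2.6, 2.8]
opening: 0.006
```

```bash
python3 m2.py
```

```text
clk 5.25 pos [0.588  0.2454 0.0446] open 0.006 F [-5.1 -2.6  2.8]
[[-0.002  0.785  0.619]
 [-0.001  0.619 -0.785]
 [-1.    -0.003 -0.   ]]
tcp ch [-62.80970086 -66.62341967]
L front edge u pct [-11.7  -6.2   0.5] 405 w [  7.  152.9]
R front edge u pct [-11.5  -5.4   1.2] 167 w [-72.7  -5.9]
```

Call:
{"fn": "drive_tool", "kwargs": {"series": [{"hand": 0,"dx": 0,"dy": 0.15,"dz": 0,"yaw": 0},{"hand": 0,"dx": 0,"dy": 0.1,"dz": 0,"yaw": 0},{"hand": 0,"dx": 0,"dy": 0,"dz": 0,"yaw": 0},{"hand": 0,"dx": 0,"dy": 0,"dz": 0,"yaw": 0},{"hand": 0,"dx": 0,"dy": 0,"dz": 0,"yaw": 0},{"hand": 0,"dx": 0,"dy": 0,"dz": 0,"yaw": 0},{"hand": 0,"dx": 0,"dy": 0,"dz": 0,"yaw": 0},{"hand": 0,"dx": 0,"dy": 0,"dz": 0,"yaw": 0}]}}

```text
clock: 6.3
tool_pos: [0.5881, 0.2455, 0.0445]
eef_rot: [0.306, 0.637, -0.311, 0.635]
contact_force: [-8.1, -4.4, 8.2]
opening: 0.006
```

Call:
{"fn": "drive_tool", "kwargs": {"series": [{"hand": 0,"dx": 0,"dy": -1,"dz": 0,"yaw": 0},{"hand": 0,"dx": 0,"dy": -3,"dz": 0,"yaw": 0},{"hand": 2,"dx": -4,"dy": 0,"dz": 0,"yaw": 0},{"hand": 2,"dx": -4,"dy": 0,"dz": 0,"yaw": 0},{"hand": 2,"dx": 0,"dy": 0,"dz": -5,"yaw": 0},{"hand": 2,"dx": 0,"dy": 0,"dz": -5,"yaw": 0},{"hand": 2,"dx": 0,"dy": 0,"dz": -4.6,"yaw": 0},{"hand": 2,"dx": 0,"dy": 0,"dz": 0,"yaw": 0}]}}

```text
clock: 7.3
tool_pos: [0.4665, 0.3435, 0.1252]
eef_rot: [0.308, 0.638, -0.304, 0.637]
contact_force: [-0.0, -0.7, 0.1]
opening: 0.227
```

```bash
python3 m2.py t1.png; python3 -c "
from h import *
print(readout.get_state()['q'])"
```

```text
clk 7.3 pos [0.4665 0.3435 0.1252] open 0.227 F [-0.  -0.7  0.1]
[[ 0.     0.78   0.626]
 [ 0.006  0.626 -0.78 ]
 [-1.     0.004 -0.004]]
tcp ch [-97.29048167  85.64866769]
L front edge u pct [-11.4  -5.5   0.6] 307 w [ 36.2 153.7]
R front edge u pct [-11.6  -5.7   1. ] 377 w [-151.3   -6.3]
[-0.63645325  0.78373736 -0.12141758  1.80933018  0.16092147  0.55474036
 -1.75832148]
```

View pics/t1.png

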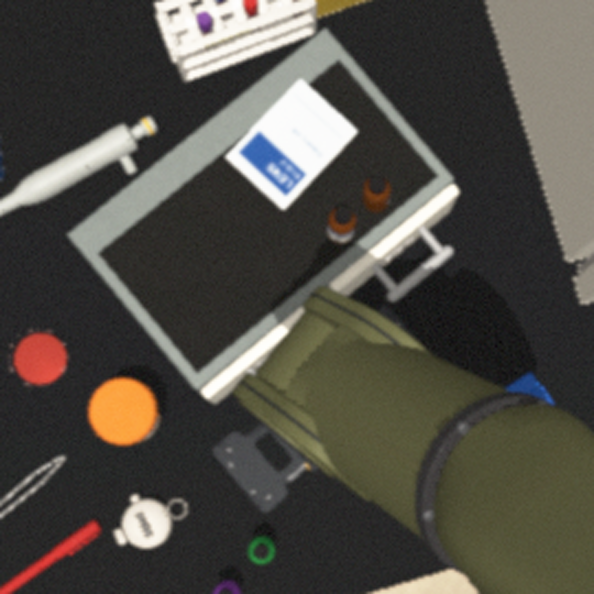

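Call:
{"fn": "drive_tool", "kwargs": {"series": [{"hand": 2,"dx": 0,"dy": 0,"dz": 0,"yaw": -10},{"hand": 2,"dx": 0,"dy": 0,"dz": 0,"yaw": -10},{"hand": 2,"dx": 0,"dy": 0,"dz": 0,"yaw": -10},{"hand": 2,"dx": 0,"dy": 0,"dz": 0,"yaw": -10},{"hand": 2,"dx": 0,"dy": 0,"dz": 0,"yaw": -10},{"hand": 2,"dx": 0,"dy": 0,"dz": 0,"yaw": -10},{"hand": 2,"dx": 0,"dy": 0,"dz": 0,"yaw": -10},{"hand": 2,"dx": 0,"dy": 0,"dz": 0,"yaw": -10}]}}

```text
clock: 8.35
tool_pos: [0.4712, 0.3361, 0.1247]
eef_rot: [-0.174, 0.685, 0.173, 0.686]
contact_force: [-0.7, -1.2, -0.5]
opening: 0.225
```

Call:
{"fn": "drive_tool", "kwargs": {"series": [{"hand": 2,"dx": 0,"dy": 0,"dz": 0,"yaw": -10},{"hand": 2,"dx": 0,"dy": 0,"dz": 0,"yaw": 0},{"hand": 2,"dx": 0,"dy": 0,"dz": 2.5,"yaw": 0},{"hand": 2,"dx": 0,"dy": 0,"dz": 2.4,"yaw": 0},{"hand": 2,"dx": 0,"dy": 0,"dz": 0,"yaw": 0},{"hand": 2,"dx": 0,"dy": 0,"dz": 0,"yaw": 0},{"hand": 2,"dx": 0,"dy": 0,"dz": 0,"yaw": 0},{"hand": 2,"dx": 0,"dy": 0,"dz": 0,"yaw": 0}]}}

```text
clock: 9.35
tool_pos: [0.5073, 0.3675, 0.1248]
eef_rot: [-0.232, 0.668, 0.232, 0.668]
contact_force: [-0.5, 0.1, -1.1]
opening: 0.224
```

```bash
python3 -c "
from h import *
q=st(); print(np.round(q['q'],2), ch(q['tool_pos']))"
```

```text
clk 9.35 pos [0.5073 0.3675 0.1248] open 0.224 F [-0.5  0.1 -1.1]
[[-0.    -0.619  0.785]
 [-0.001  0.785  0.619]
 [-1.    -0.    -0.   ]]
[-0.4   0.89 -0.57  1.64  0.62  0.8  -0.57] [-50.45205775  79.19617913]
```

Call:
{"fn": "drive_tool", "kwargs": {"series": [{"hand": 2,"dx": 0,"dy": 0,"dz": 0.35,"yaw": 0},{"hand": 2,"dx": 2.5,"dy": 0,"dz": 0,"yaw": 0},{"hand": 2,"dx": 2.5,"dy": 0,"dz": 0,"yaw": 0},{"hand": 2,"dx": 2,"dy": 0,"dz": 0,"yaw": 0},{"hand": 2,"dx": 1.5,"dy": 0,"dz": 0,"yaw": 0},{"hand": 0.5,"dx": 0,"dy": 0,"dz": 0,"yaw": 0},{"hand": 0.5,"dx": 0,"dy": 0,"dz": 0,"yaw": 0},{"hand": 0.5,"dx": 0,"dy": 0,"dz": 0,"yaw": 0}], "squeeze": 30}}

```text
clock: 10.35
tool_pos: [0.51, 0.3698, 0.0392]
eef_rot: [-0.232, 0.668, 0.232, 0.668]
contact_force: [-1.3, 1.6, -10.9]
opening: 0.106
```

Call:
{"fn": "drive_tool", "kwargs": {"series": [{"hand": 0.5,"dx": 0,"dy": 0,"dz": -0.5,"yaw": 0},{"hand": 0.5,"dx": 0,"dy": 0,"dz": -1,"yaw": 0},{"hand": 0.5,"dx": 0,"dy": 0,"dz": -1.5,"yaw": 0},{"hand": 0.5,"dx": 0,"dy": 0,"dz": -1.5,"yaw": 0},{"hand": 0.5,"dx": 0,"dy": 0,"dz": -1.5,"yaw": 0},{"hand": 0.5,"dx": 0,"dy": 0,"dz": -1.5,"yaw": 0},{"hand": 0.5,"dx": 0,"dy": 0,"dz": 0,"yaw": 0},{"hand": 0.5,"dx": 0,"dy": 0,"dz": 0,"yaw": 0}]}}

```text
clock: 11.35
tool_pos: [0.4505, 0.3228, 0.0392]
eef_rot: [-0.232, 0.669, 0.231, 0.667]
contact_force: [-2.5, -1.3, -15.6]
opening: 0.108
```

```bash
python3 m2.py
```

```text
clk 11.35 pos [0.4505 0.3228 0.0392] open 0.108 F [ -2.5  -1.3 -15.6]
[[-0.002 -0.619  0.785]
 [-0.002  0.785  0.619]
 [-1.    -0.    -0.003]]
tcp ch [-122.67007302   79.29471077]
L front edge u pct [-87.1 -80.    2.9] 150 w [ 19.8 154.4]
R front edge u pct [-11.4  -5.6   0.9] 391 w [-154.3   -7.3]
```

Call:
{"fn": "drive_tool", "kwargs": {"series": [{"hand": 0.5,"dx": 0,"dy": 0,"dz": -1.2,"yaw": 0},{"hand": 0.5,"dx": 0,"dy": 0,"dz": -1.5,"yaw": 0},{"hand": 0.5,"dx": 0,"dy": 0,"dz": -1.5,"yaw": 0},{"hand": 0.5,"dx": 0,"dy": 0,"dz": -1.5,"yaw": 0},{"hand": 0.5,"dx": 0,"dy": 0,"dz": -1.0,"yaw": 0},{"hand": 0.5,"dx": 0,"dy": 0,"dz": -0.4,"yaw": 0},{"hand": 0.5,"dx": 0,"dy": 0,"dz": -0.2,"yaw": 0},{"hand": 0.5,"dx": 0,"dy": 0,"dz": 0,"yaw": 0}]}}

```text
clock: 12.4
tool_pos: [0.3947, 0.2786, 0.0393]
eef_rot: [-0.232, 0.668, 0.232, 0.668]
contact_force: [1.2, 0.8, -26.2]
opening: 0.106
```

```bash
python3 m2.py
```

```text
clk 12.4 pos [0.3947 0.2786 0.0393] open 0.106 F [  1.2   0.8 -26.2]
[[ 0.001 -0.619  0.785]
 [ 0.001  0.785  0.619]
 [-1.     0.     0.001]]
tcp ch [-193.81714448   79.2943882 ]
L front edge u pct [-157.5 -151.2    2.9] 251 w [  6.2 153.6]
R front edge u pct [-11.5  -5.6   0.9] 391 w [-153.8   -6.4]
```

Call:
{"fn": "drive_tool", "kwargs": {"series": [{"hand": 2,"dx": 0,"dy": 0,"dz": 0,"yaw": 0},{"hand": 2,"dx": 0,"dy": 0,"dz": 0,"yaw": 0},{"hand": 2,"dx": -4,"dy": 0,"dz": 0,"yaw": 0},{"hand": 2,"dx": -5,"dy": 0,"dz": 0,"yaw": 0},{"hand": 2,"dx": -5,"dy": 0,"dz": 0,"yaw": 0},{"hand": 2,"dx": -4,"dy": 0,"dz": 0,"yaw": 0},{"hand": 2,"dx": 0,"dy": -4.5,"dz": -3.1,"yaw": 0},{"hand": 2,"dx": 0,"dy": -4.5,"dz": -3.1,"yaw": 0}]}}

```text
clock: 13.45
tool_pos: [0.402, 0.1688, 0.2215]
eef_rot: [-0.232, 0.666, 0.232, 0.67]
contact_force: [2.1, -0.3, -0.6]
opening: 0.228
```

Call:
{"fn": "drive_tool", "kwargs": {"series": [{"hand": 2,"dx": 0,"dy": -4.5,"dz": -3.1,"yaw": 0},{"hand": 2,"dx": 0,"dy": -4.5,"dz": -3.1,"yaw": 0},{"hand": 2,"dx": 0,"dy": -4.5,"dz": -3.1,"yaw": 0},{"hand": 2,"dx": 0,"dy": -4.5,"dz": -3.1,"yaw": 0},{"hand": 2,"dx": 0,"dy": -4.5,"dz": -3.1,"yaw": 0},{"hand": 2,"dx": 0,"dy": 0,"dz": 0,"yaw": 0},{"hand": 2,"dx": 0,"dy": 0,"dz": 0,"yaw": 0},{"hand": 2,"dx": 0,"dy": 0,"dz": 0,"yaw": 0}]}}

```text
clock: 14.45
tool_pos: [0.4192, -0.1017, 0.2203]
eef_rot: [-0.233, 0.667, 0.233, 0.668]
contact_force: [-0.4, 0.2, 0.0]
opening: 0.225
```

```bash
cat > m3.py <<'E'
from h import *
b=dict(np.load('last.npz')); P=pts(b); z=P[...,2]; c=ch(P); ok=b['depth']>0; hsv=cv2.cvtColor(b['pixels'],cv2.COLOR_RGB2HSV)
inreg=ok&(P[...,0]>.3)&(P[...,0]<.8)&(P[...,1]>0)&(P[...,1]<.6)
H,S,V=[hsv[...,i] for i in range(3)]
bm=inreg&(H>100)&(H<125)&(S>150)&(V>60)&(z<.07)&(z>-.01)
n,l,s,_=cv2.connectedComponentsWithStats(cv2.morphologyEx(bm.astype(np.uint8),cv2.MORPH_CLOSE,np.ones((5,5))))
i=1+np.argmax(s[1:,4]); reg=(l==i)
q=P[reg&bm&(z<.03)]; r2=cv2.minAreaRect((q[:,:2]*1000).astype(np.float32)); print('insert',len(q),r2,'ch',ch(np.array(r2[0])/1000))
t=P[cv2.dilate(reg.astype(np.uint8),np.ones((5,5))).astype(bool)&ok&(z>.036)&(z<.065)&(H>95)&(H<130)]
if len(t): r3=cv2.minAreaRect((t[:,:2]*1000).astype(np.float32)); print('tab',len(t),np.round(t.mean(0),4),r3,'ch',ch(np.array(r3[0])/1000),ch(t.mean(0)))
y=inreg&(H>12)&(H<35)&(S>110)&(V>90)&(c[...,0]<0)&(c[...,0]>-170)&(z<.06)&(z>0.01)
q=c[y&(c[...,1]>0)]; zz=z[y&(c[...,1]>0)]
for nm,k in(('lip',q[:,0]>-80),('ridge',q[:,0]<=-80)):
    if k.sum(): print('yellow',nm,k.sum(),'u',np.round(np.percentile(q[k,0],[2,50,98]),1),'w',np.round(np.percentile(q[k,1],[1,99]),1),'z',np.median(zz[k]))
# drawer side walls: z ~ .045
k=ok&(z>.04)&(z<.05)&(c[...,0]<-15)&(c[...,0]>-140)&(c[...,1]>-10)&(c[...,1]<170)
q=c[k]; 
for nm,kk in(('sideR',q[:,1]<40),('sideL',q[:,1]>120)): print(nm,kk.sum(),np.round(np.percentile(q[kk,1],[2,50,98]),1) if kk.any() else '')
k=ok&(z>.138)&(z<.155)&(c[...,0]>5)&(c[...,0]<80)&(c[...,1]<20)&(c[...,1]>-150)
n,l,s,_=cv2.connectedComponentsWithStats(k.astype(np.uint8))
for j in range(1,n):
    if s[j,4]>15: q=c[l==j]; print('bottle cap',s[j,4],q.mean(0),q.min(0),q.max(0),np.percentile(z[l==j],[50,95]))
E
python3 m2.py t2.png; python3 m3.py
```

```text
clk 14.45 pos [ 0.4192 -0.1017  0.2203] open 0.225 F [-0.4  0.2  0. ]
[[ 0.001 -0.622  0.783]
 [-0.     0.783  0.622]
 [-1.    -0.001  0.001]]
tcp ch [-410.52236521 -234.23519972]
L front edge u pct [-158.  -152.2    1.2] 415 w [  6.4 153.1]
R front edge u pct [-11.6  -5.6   1.3] 396 w [-153.5   -6.3]
insert 2855 ((435.55084228515625, 155.50521850585938), (110.84971618652344, 137.6462860107422), 31.723587036132812) ch [-238.16955528  -42.62141005]
tab 75 [0.4061 0.141  0.0476] ((406.2482604980469, 140.65834045410156), (8.26800537109375, 36.04137420654297), 31.401945114135742) ch [-270.36389991  -36.09490554] [-270.26173881  -35.80297163]
yellow lip 364 u [-16.6 -10.3  -3.9] w [ 12.8 146.6] z 0.024412077086591016
yellow ridge 70 u [-122.5 -121.2 -119.9] w [ 13.3 145.9] z 0.014221475905889815
sideR 150 [ 4.9  8.5 10.9]
sideL 107 [148.9 150.7 152.7]
bottle cap 53 [ 33.01845958 -86.16925974] [ 26.16928994 -93.6922617 ] [ 41.20947873 -79.01156513] [0.14392308 0.14748091]
bottle cap 52 [ 31.07551577 -43.39900749] [ 23.57244651 -50.38403039] [ 38.87026864 -36.74242837] [0.14415259 0.14820054]
```

View pics/t2.png

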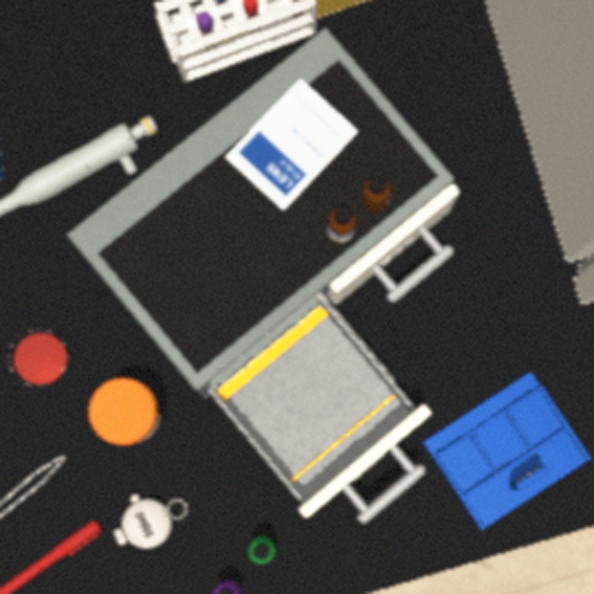

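```bash
cat > m4.py <<'E'
from h import *
import sys
b=dict(np.load('last.npz')); P=pts(b); z=P[...,2]; ok=b['depth']>0; hsv=cv2.cvtColor(b['pixels'],cv2.COLOR_RGB2HSV)
H,S,V=[hsv[...,i] for i in range(3)]
tab=np.array([float(x) for x in sys.argv[1:3]]); yaw=np.deg2rad(float(sys.argv[3]))
ex=np.array([np.cos(yaw),np.sin(yaw)]); ey=np.array([-ex[1],ex[0]])
d=P[...,:2]-tab; X=d@ex*1000-33.5; Y=d@ey*1000
bm=ok&(H>95)&(H<130)&(S>120)&(abs(X)<80)&(abs(Y)<85)
# per-row/col silhouettes from ray casting
K=bm&(abs(z)<.03)
for nm,A,B,lo,hi in(('y edges by X',X,Y,-50,50),('x edges by Y',Y,X,-62,62)):
    out=[]
    for a0 in np.arange(lo,hi,10):
        k=K&(A>=a0)&(A<a0+10)
        if k.sum()>10: out.append([a0+5,B[k].min(),B[k].max()])
    out=np.array(out); print(nm,'mid med',np.median(out[:,1:].mean(1)),'width',np.median(np.ptp(out[:,1:],1)),'slopes deg',np.rad2deg([np.polyfit(out[:,0],out[:,i],1)[0] for i in(1,2)]))
    print(np.round(out,1).tolist())
k=bm&(z>.036)&(z<.065); print('tab X,Y',np.round([X[k].min(),X[k].max(),Y[k].min(),Y[k].max()],1), k.sum())
save(b,'t3.png',(310,180,410,270),6)
E
python3 m4.py .4062 .1408 31.6
```

```text
y edges by X mid med -2.4361560494155796 width 138.04796456110762 slopes deg [0.11966596 0.06719773]
[[-45.0, -71.5, 66.9], [-35.0, -71.2, 66.1], [-25.0, -71.0, 66.3], [-15.0, -71.9, 66.9], [-5.0, -71.5, 66.4], [5.0, -71.9, 66.2], [15.0, -72.6, 66.4], [25.0, -71.1, 67.2], [35.0, -71.4, 66.7], [45.0, -70.6, 66.4]]
x edges by Y mid med -0.5386902282166801 width 111.12505062829504 slopes deg [0.47897068 0.00789431]
[[-57.0, -57.0, 54.9], [-47.0, -57.4, 54.8], [-37.0, -56.5, 54.7], [-27.0, -56.5, 54.7], [-17.0, -55.6, 55.2], [-7.0, -56.1, 55.1], [3.0, -56.1, 55.0], [13.0, -55.2, 54.9], [23.0, -56.3, 54.8], [33.0, -55.6, 54.7], [43.0, -56.3, 55.3], [53.0, -56.0, 55.2], [63.0, -56.3, 54.4]]
tab X,Y [-37.7 -30.  -18.2  17.9] 72
```

View pics/t3.png

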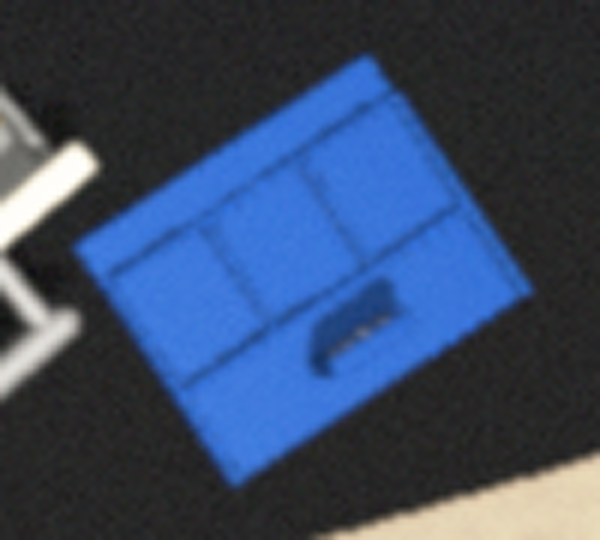

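Call:
{"fn": "drive_tool", "kwargs": {"series": [{"hand": 3,"dx": 0,"dy": 0,"dz": 0,"yaw": 6.75},{"hand": 3,"dx": 0,"dy": 4.5,"dz": 2.4,"yaw": 0},{"hand": 3,"dx": 0,"dy": 4.5,"dz": 2.4,"yaw": 0},{"hand": 3,"dx": 0,"dy": 4.5,"dz": 2.4,"yaw": 0},{"hand": 3,"dx": 0,"dy": 4.5,"dz": 2.4,"yaw": 0},{"hand": 3,"dx": 3,"dy": 3.3,"dz": 2.0,"yaw": 0},{"hand": 3,"dx": 5,"dy": 0,"dz": 0,"yaw": 0},{"hand": 3,"dx": 3,"dy": 0,"dz": 0,"yaw": 0}]}}

```text
clock: 15.5
tool_pos: [0.4053, 0.1407, 0.1083]
eef_rot: [-0.193, 0.681, 0.194, 0.68]
contact_force: [0.5, 0.5, -0.0]
opening: 0.339
```

Call:
{"fn": "drive_tool", "kwargs": {"series": [{"hand": 3,"dx": 0,"dy": 0,"dz": 0,"yaw": 0},{"hand": 3,"dx": 0,"dy": 0,"dz": 0,"yaw": 0},{"hand": 3,"dx": 0,"dy": 0,"dz": 0,"yaw": 0},{"hand": 3,"dx": 0,"dy": 0,"dz": 0,"yaw": 0},{"hand": 3,"dx": 0,"dy": 0,"dz": 0,"yaw": 0},{"hand": 3,"dx": 0,"dy": 0,"dz": 0,"yaw": 0},{"hand": 3,"dx": 0,"dy": 0,"dz": 0,"yaw": 0},{"hand": 3,"dx": 0,"dy": 0,"dz": 0,"yaw": 0}]}}

```text
clock: 16.5
tool_pos: [0.4064, 0.1389, 0.1097]
eef_rot: [-0.192, 0.681, 0.192, 0.681]
contact_force: [0.2, 0.5, -0.5]
opening: 0.34
```

```bash
cat > m5.py <<'E'
from h import *
q=st(); T=np.array([.4062,.1408,.024]); R=Ro.from_quat(q['eef_rot']).as_matrix(); print('to tab, tool cm',np.round((T-q['tool_pos'])@R*100,2), 'z ang',np.degrees(np.arctan2(R[1,2],R[0,2])))
s=snap('scene'); P=pts(s); hsv=cv2.cvtColor(s['pixels'],cv2.COLOR_RGB2HSV); z=P[...,2]
k=(s['depth']>0)&(hsv[...,0]>95)&(hsv[...,0]<130)&(hsv[...,1]>150)&(z<.06)&(P[...,0]<.6)&(P[...,1]<.3)&(P[...,1]>0)
x=P[k]; print('blue',len(x),x[:,:2].mean(0)); t=x[x[:,2]>.03]; 
if len(t): print('tab',len(t),t.mean(0),t.max(0))
save(s,'s5.png',(220,230,420,380),3)
E
python3 m5.py
```

```text
clk 16.5 pos [0.4064 0.1389 0.1097] open 0.34 F [ 0.2  0.5 -0.5]
[[-0.    -0.523  0.853]
 [-0.     0.853  0.523]
 [-1.    -0.    -0.   ]]
to tab, tool cm [8.57 0.17 0.08] z ang 31.5132462543797
blue 3699 [0.43045046 0.14639518]
tab 185 [0.40598488 0.1386869  0.04360327] [0.4187634  0.15691163 0.05064746]
```

View pics/s5.png

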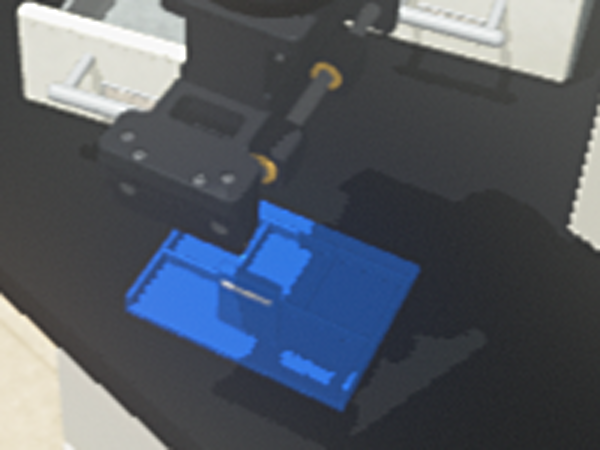

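The scene crop shows the gripper above the insert, with the tab at crop (247,292) just below and the fingers straddling it. Descending to grip.

Call:
{"fn": "drive_tool", "kwargs": {"series": [{"hand": 3,"dx": 3,"dy": 0.1,"dz": 0.05,"yaw": 0},{"hand": 3,"dx": 3,"dy": 0,"dz": 0,"yaw": 0},{"hand": 3,"dx": 1.5,"dy": 0,"dz": 0,"yaw": 0},{"hand": 3,"dx": 1,"dy": 0,"dz": 0,"yaw": 0},{"hand": 3,"dx": 0,"dy": 0,"dz": 0,"yaw": 0},{"hand": 0.3,"dx": 0,"dy": 0,"dz": 0,"yaw": 0},{"hand": 0.3,"dx": 0,"dy": 0,"dz": 0,"yaw": 0},{"hand": 0.3,"dx": 0,"dy": 0,"dz": 0,"yaw": 0}], "squeeze": 30}}

```text
clock: 17.55
tool_pos: [0.4051, 0.1388, 0.0322]
eef_rot: [-0.193, 0.683, 0.191, 0.678]
contact_force: [-0.4, 0.4, 2.5]
opening: 0.09
```

Call:
{"fn": "drive_tool", "kwargs": {"series": [{"hand": 0.3,"dx": 0,"dy": 0,"dz": 0,"yaw": 0},{"hand": 0.3,"dx": -2,"dy": 0,"dz": 0,"yaw": 0},{"hand": 0.3,"dx": -4,"dy": 0,"dz": 0,"yaw": 0},{"hand": 0.3,"dx": -5,"dy": 0,"dz": 0,"yaw": 0},{"hand": 0.3,"dx": -3,"dy": 0,"dz": 0,"yaw": 0},{"hand": 0.3,"dx": 0,"dy": 0,"dz": 0,"yaw": -6.7},{"hand": 0.3,"dx": 0,"dy": 0,"dz": 0,"yaw": 0},{"hand": 0.3,"dx": 0,"dy": 0,"dz": 0,"yaw": 0}]}}

```text
clock: 18.55
tool_pos: [0.4091, 0.1387, 0.1518]
eef_rot: [-0.233, 0.667, 0.227, 0.67]
contact_force: [-0.3, 0.4, -1.4]
opening: 0.089
```

```bash
cat > m6.py <<'E'
from h import *
import sys
q=st(); R=Ro.from_quat(q['eef_rot']).as_matrix(); p=np.array(q['tool_pos']); print('tcp ch',ch(p),'z ang',np.degrees(np.arctan2(R[1,2],R[0,2])))
s=snap('scene'); P=pts(s); hsv=cv2.cvtColor(s['pixels'],cv2.COLOR_RGB2HSV)
L=(P-p)@R*1000; L=np.stack([L[...,2],L[...,1],-L[...,0]],-1)  # insert-like axes at TCP: x=tool z, y=tool y, z up
k=(s['depth']>0)&(hsv[...,0]>95)&(hsv[...,0]<130)&(hsv[...,1]>120)&(abs(L[...,0])<130)&(abs(L[...,1])<100)&(L[...,2]<40)&(L[...,2]>-60)
x=L[k]; print('blue',len(x),'x',np.percentile(x[:,0],[.5,50,99.5]),'y',np.percentile(x[:,1],[.5,50,99.5]))
f=x[(x[:,0]>20)|(x[:,0]<-10)]; f=f[f[:,2]<-10]
for a0 in range(-30,100,10):
    g=f[(f[:,0]>=a0)&(f[:,0]<a0+10)]
    if len(g)>10: print(a0+5,len(g),'z',np.round(np.percentile(g[:,2],[5,50,95]),1),'y',np.round(np.percentile(g[:,1],[1,99]),1))
if len(sys.argv)>1: save(s,sys.argv[1],(200,150,460,350),3)
E
python3 m6.py s6.png
```

```text
clk 18.55 pos [0.4091 0.1387 0.1518] open 0.089 F [-0.3  0.4 -1.4]
[[ 0.006 -0.616  0.788]
 [-0.007  0.788  0.616]
 [-1.    -0.009  0.   ]]
tcp ch [-269.34511419  -39.36962825] z ang 38.00090381521074
blue 2596 x [-18.90472894  14.5668867   86.92952648] y [-65.13483893 -28.82508709  64.67442895]
-15 555 z [-31.6 -27.9 -23.3] y [-64.6  66. ]
25 150 z [-28.3 -21.  -18. ] y [-65.  -12.5]
35 164 z [-29.1 -27.2 -18.6] y [-65.1  -8.6]
45 188 z [-29.1 -27.5 -18.9] y [-65.   -2.8]
55 191 z [-29.1 -27.5 -19. ] y [-65.  -0.]
65 273 z [-29.  -26.3 -18.1] y [-64.9  -5.6]
75 60 z [-28.7 -21.2 -18.3] y [-65.1 -11.3]
85 116 z [-28.9 -27.4 -26.2] y [-64.4  -7. ]
```

View pics/s6.png

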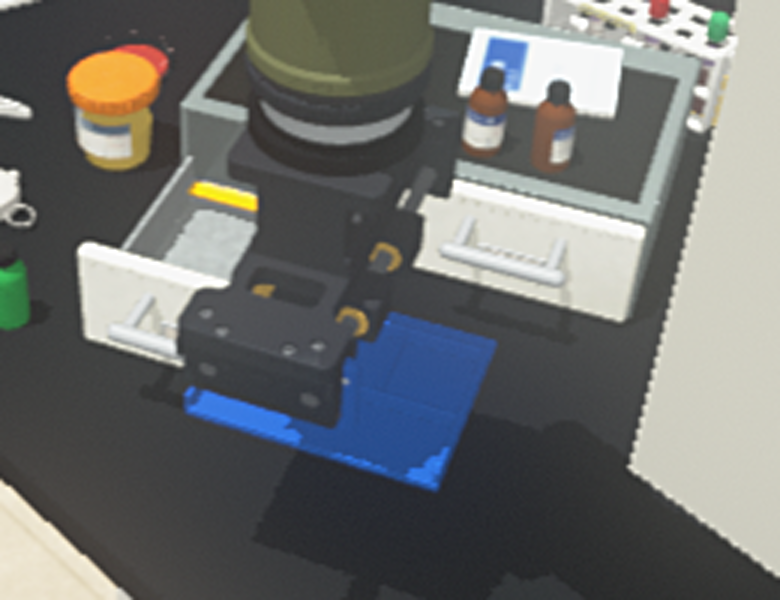

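Call:
{"fn": "drive_tool", "kwargs": {"series": [{"hand": 0.3,"dx": 0,"dy": 2.5,"dz": 3,"yaw": 0},{"hand": 0.3,"dx": 0,"dy": 2.5,"dz": 3.2,"yaw": 0},{"hand": 0.3,"dx": 0,"dy": 2.5,"dz": 3.2,"yaw": 0},{"hand": 0.3,"dx": 0,"dy": 2.2,"dz": 3.2,"yaw": 0},{"hand": 0.3,"dx": 0,"dy": 2.1,"dz": 3.1,"yaw": 0},{"hand": 0.3,"dx": 0,"dy": 0,"dz": 0,"yaw": 0},{"hand": 0.3,"dx": 0,"dy": 0,"dz": 0,"yaw": 0},{"hand": 0.3,"dx": 0,"dy": 0,"dz": 0,"yaw": 0}]}}

```text
clock: 19.6
tool_pos: [0.46, 0.327, 0.151]
eef_rot: [-0.234, 0.667, 0.227, 0.67]
contact_force: [0.2, 0.5, -1.6]
opening: 0.084
```

```bash
python3 m6.py s7.png; python3 m2.py
```

```text
clk 19.6 pos [0.46  0.327 0.151] open 0.084 F [ 0.2  0.5 -1.6]
[[ 0.006 -0.616  0.787]
 [-0.009  0.787  0.616]
 [-1.    -0.011 -0.   ]]
tcp ch [-112.6237289    76.80261481] z ang 38.047701330742335
blue 2099 x [-19.49685775   9.56602673  87.48184503] y [-65.29854222 -16.49664112  65.31841186]
-15 351 z [-31.6 -28.1 -23.1] y [-64.6  65.8]
25 140 z [-28.4 -23.3 -18.1] y [-65.3  62.1]
35 74 z [-29. -27. -19.] y [-65.   -5.3]
45 116 z [-29.4 -27.5 -18.3] y [-65.2  -0.9]
55 121 z [-29.2 -27.6 -18.4] y [-65.3   2. ]
65 221 z [-28.6 -25.9 -18.6] y [-64.5   9.4]
75 59 z [-27.9 -21.3 -18.5] y [-65.2   7.3]
85 66 z [-29.2 -27.7 -26.1] y [-64.7  15.6]
clk 19.65 pos [0.4601 0.3273 0.1512] open 0.089 F [ 0.2 -0.1 -1.1]
[[ 0.007 -0.616  0.788]
 [-0.008  0.787  0.616]
 [-1.    -0.011  0.   ]]
tcp ch [-112.33853966   76.87792826]
L front edge u pct [-158.1 -152.6    0.4] 138 w [102.  154.3]
R front edge u pct [-11.4  -5.8   0.1] 372 w [-154.1   -7.3]
```

View pics/s7.png

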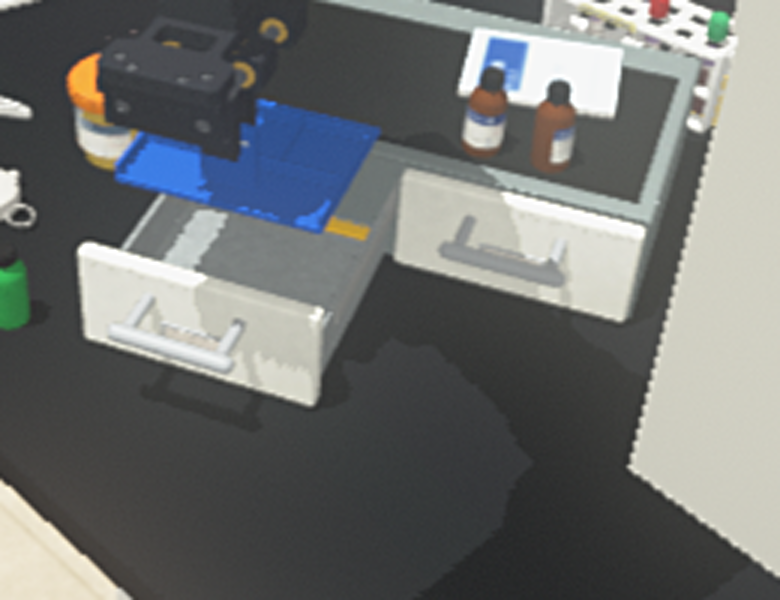

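```bash
cat > m7.py <<'E'
from h import *
s=snap('scene'); P=pts(s); z=P[...,2]; c=ch(P); ok=s['depth']>0; hsv=cv2.cvtColor(s['pixels'],cv2.COLOR_RGB2HSV); H,S,V=[hsv[...,i] for i in range(3)]
y=ok&(H>12)&(H<35)&(S>110)&(V>70)&(c[...,0]<10)&(c[...,0]>-170)&(z<.05)&(c[...,1]>0)&(c[...,1]<160)
q=c[y]; zz=z[y]; print('yellow',len(q),'u',np.percentile(q[:,0],[2,50,98]),'w',np.percentile(q[:,1],[1,99]),'z',np.percentile(zz,[2,50,98]))
# inner wall faces: points between floor and wall top
for lo,hi in((-5,25),(130,165)):
    for z0,z1 in((.015,.035),(.043,.048)):
        k=ok&(z>z0)&(z<z1)&(c[...,0]<-25)&(c[...,0]>-135)&(c[...,1]>lo)&(c[...,1]<hi); q=c[k]
        if len(q): print('wall',lo,z0,len(q),np.round(np.percentile(q[:,1],[5,25,50,75,95]),1))
# right and left drawer front: outer side edges and face
for nm,lo,hi in(('L',-10,170),('R',-170,10)):
    k=ok&(z>.02)&(z<.075)&(V>120)&(S<60)&(c[...,1]>lo)&(c[...,1]<hi)&((c[...,0]<-140)if nm=='L' else ((c[...,0]>-30)&(c[...,0]<10))); q=c[k]
    print('front',nm,len(q),'u',np.percentile(q[:,0],[1,50,99]),'w',np.percentile(q[:,1],[.3,99.7]))
k=ok&(z>.082)&(z<.088)&(c[...,0]>-8)&(c[...,0]<20); q=c[k]; print('chest top w',q[:,1].min(),np.percentile(q[:,1],1),'u min',np.percentile(q[:,0],1), z[k].mean())
E
python3 m7.py
```

```text
yellow 60 u [-16.65327092 -11.82415464  -3.46228115] w [19.86873012 47.61828645] z [0.0197911  0.02341697 0.02559866]
wall -5 0.015 96 [5.7 6.3 7.7 8.  8.5]
wall -5 0.043 76 [ 7.3  8.   9.3 10.4 11.3]
wall 130 0.015 108 [148.9 149.6 149.9 150.4 151.1]
wall 130 0.043 48 [149.1 150.  151.  151.9 153.1]
front L 1886 u [-197.69656687 -157.15200404 -152.61835844] w [  2.09348759 157.42420367]
front R 1581 u [-27.35797849  -9.71855336   4.64309618] w [-158.13651636    8.99718399]
chest top w -159.85562293374434 -157.75847664040342 u min 0.156943844141202 0.0837536889859651
```

Call:
{"fn": "drive_tool", "kwargs": {"series": [{"hand": 0.3,"dx": 1,"dy": 0.27,"dz": 0.2,"yaw": -0.3},{"hand": 0.3,"dx": 2,"dy": 0,"dz": 0,"yaw": 0},{"hand": 0.3,"dx": 2,"dy": 0,"dz": 0,"yaw": 0},{"hand": 0.3,"dx": 1.5,"dy": 0,"dz": 0,"yaw": 0},{"hand": 0.3,"dx": 0,"dy": 0,"dz": 0,"yaw": 0},{"hand": 0.3,"dx": 0,"dy": 0,"dz": 0,"yaw": 0},{"hand": 0.3,"dx": 0,"dy": 0,"dz": 0,"yaw": 0},{"hand": 0.3,"dx": 0,"dy": 0,"dz": 0,"yaw": 0}]}}

```text
clock: 20.75
tool_pos: [0.4609, 0.332, 0.0869]
eef_rot: [-0.235, 0.666, 0.23, 0.67]
contact_force: [-0.2, 0.2, -1.5]
opening: 0.09
```

```bash
python3 m6.py s8.png
```

```text
clk 20.75 pos [0.4609 0.332  0.0869] open 0.09 F [-0.2  0.2 -1.5]
[[ 0.008 -0.621  0.784]
 [-0.006  0.784  0.621]
 [-1.    -0.009  0.003]]
tcp ch [-108.83177514   80.08792269] z ang 38.40216721110764
blue 1744 x [-18.10300098  12.36440763  87.04137321] y [-65.46728247 -20.91288453  64.73749778]
-15 206 z [-29.  -27.4 -20.2] y [-64.6  64.8]
25 91 z [-29.2 -22.  -18.5] y [-65.2 -10.4]
35 90 z [-29.3 -27.3 -18.2] y [-65.1  -3.8]
45 109 z [-29.2 -27.5 -18.6] y [-65.4  -1.9]
55 123 z [-29.5 -27.6 -18.6] y [-65.3   3.4]
65 196 z [-29.  -26.  -18.2] y [-65.2   7.7]
75 60 z [-28.9 -22.9 -18.6] y [-63.9   9.4]
85 65 z [-29.5 -27.6 -26.3] y [-63.8  11.8]
```

Call:
{"fn": "drive_tool", "kwargs": {"series": [{"hand": 0.3,"dx": 0.5,"dy": 0,"dz": -0.1,"yaw": 0},{"hand": 0.3,"dx": 0.8,"dy": 0,"dz": 0,"yaw": 0},{"hand": 0.3,"dx": 0.8,"dy": 0,"dz": 0,"yaw": 0},{"hand": 0.3,"dx": 0.8,"dy": 0,"dz": 0,"yaw": 0},{"hand": 0.3,"dx": 0.6,"dy": 0,"dz": 0,"yaw": 0},{"hand": 0.3,"dx": 0,"dy": 0,"dz": 0,"yaw": 0},{"hand": 0.3,"dx": 0,"dy": 0,"dz": 0,"yaw": 0},{"hand": 0.3,"dx": 0,"dy": 0,"dz": 0,"yaw": 0}]}}

```text
clock: 21.8
tool_pos: [0.4603, 0.3311, 0.0517]
eef_rot: [-0.235, 0.666, 0.23, 0.67]
contact_force: [0.1, -0.8, -1.6]
opening: 0.087
```

```bash
python3 m6.py s9.png; python3 m7.py | head -2
```

```text
clk 21.8 pos [0.4603 0.3311 0.0517] open 0.087 F [ 0.1 -0.8 -1.6]
[[ 0.008 -0.621  0.784]
 [-0.006  0.784  0.621]
 [-1.    -0.009  0.002]]
tcp ch [-109.86287361   79.79143717] z ang 38.40319565477892
blue 764 x [-3.51596319 51.48511253 86.37100721] y [-62.40573996 -27.39970079   6.95392385]
25 72 z [-28.  -21.4 -18.5] y [-59.8 -11.1]
35 83 z [-29.2 -27.4 -18.9] y [-62.4  -4.9]
45 100 z [-29.6 -27.5 -21.2] y [-59.1  -1.5]
55 110 z [-29.4 -27.4 -19.7] y [-58.    2.1]
65 178 z [-29.1 -26.3 -18.3] y [-61.6   6.5]
75 51 z [-27.8 -21.8 -18.5] y [-59.2   8.1]
85 57 z [-29.5 -27.7 -26.1] y [-59.2   7.4]
yellow 161 u [-16.45009127 -10.922746    -3.14087102] w [20.76438983 88.8664036 ] z [0.01029401 0.02335733 0.02566484]
wall -5 0.015 174 [ 5.9  7.7 12.1 21.2 24.2]
```

View pics/s9.png

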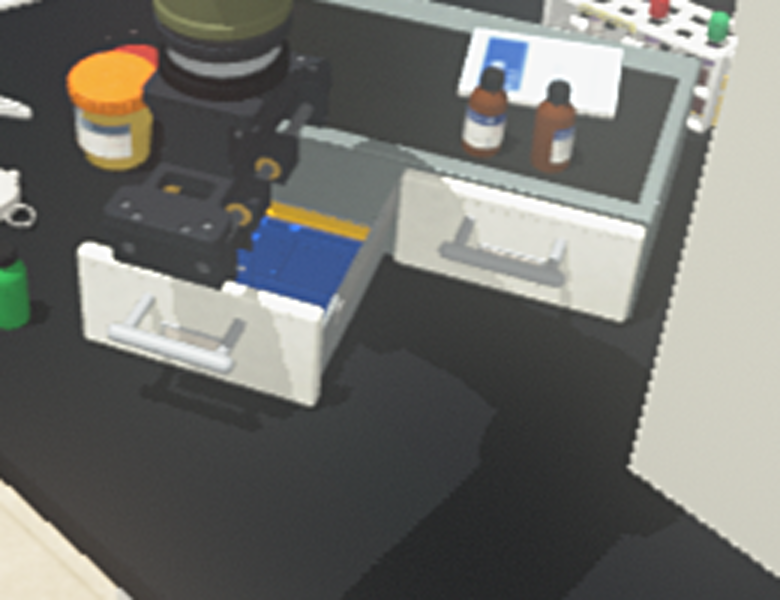

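Call:
{"fn": "drive_tool", "kwargs": {"series": [{"hand": 0.3,"dx": 0.4,"dy": 0,"dz": 0,"yaw": 0},{"hand": 0.3,"dx": 0,"dy": 0,"dz": 0,"yaw": 0},{"hand": 1.8,"dx": 0,"dy": 0,"dz": 0,"yaw": 0},{"hand": 1.8,"dx": 0,"dy": 0,"dz": 0,"yaw": 0},{"hand": 1.8,"dx": 0,"dy": 0,"dz": 0,"yaw": 0},{"hand": 1.8,"dx": 0.5,"dy": 0,"dz": 0,"yaw": 0},{"hand": 1.8,"dx": 0.5,"dy": 0,"dz": 0,"yaw": 0},{"hand": 1.8,"dx": 0,"dy": 0,"dz": 0,"yaw": 0}]}}

```text
clock: 22.9
tool_pos: [0.4599, 0.3305, 0.0368]
eef_rot: [-0.236, 0.666, 0.229, 0.669]
contact_force: [0.3, -0.4, -0.3]
opening: 0.204
```

```bash
cat > m8.py <<'E'
from h import *
import sys
q=st(); print('tcp ch',ch(q['tool_pos']))
s=snap('scene'); P=pts(s); hsv=cv2.cvtColor(s['pixels'],cv2.COLOR_RGB2HSV); c=ch(P); z=P[...,2]*1000
k=(s['depth']>0)&(hsv[...,0]>95)&(hsv[...,0]<130)&(hsv[...,1]>120)&(c[...,0]>-150)&(c[...,0]<0)&(c[...,1]>0)&(c[...,1]<160)&(z<70)
x=c[k]; zz=z[k]; print('blue',len(x))
for a0 in range(-150,0,10):
    g=(x[:,0]>=a0)&(x[:,0]<a0+10)
    if g.sum()>8: print(a0+5,g.sum(),'z',np.round(np.percentile(zz[g],[10,50,90]),1),'w',np.round(np.percentile(x[g,1],[1,99]),1))
print('u max/min',np.round(np.percentile(x[:,0],[.5,99.5]),1))
t=zz>42
if t.sum(): print('tab',t.sum(),x[t].mean(0),zz[t].max())
if len(sys.argv)>1: save(s,sys.argv[1],(200,130,400,300),3.5)
E
python3 m8.py
```

```text
clk 22.9 pos [0.4599 0.3305 0.0368] open 0.204 F [ 0.3 -0.4 -0.3]
[[ 0.007 -0.621  0.784]
 [-0.007  0.784  0.621]
 [-1.    -0.01   0.001]]
tcp ch [-110.50802072   79.54143105]
blue 566
-115 29 z [47.6 55.8 60.2] w [62.1 74. ]
-105 23 z [49.  61.2 63.2] w [62.3 75. ]
-95 14 z [25.7 26.8 27.5] w [19.7 66.8]
-85 18 z [21.5 25.3 44.5] w [22.2 70.3]
-75 77 z [14.7 16.2 19.1] w [23.3 74.1]
-65 88 z [14.2 15.4 18. ] w [23.8 78.8]
-55 96 z [13.4 14.7 17.7] w [23.1 80.1]
-45 179 z [13.3 16.4 22.5] w [23.1 83.4]
-35 14 z [14.7 19.5 21.3] w [33.3 80.6]
-25 28 z [11.8 12.5 14.4] w [25.8 83.8]
u max/min [-113.   -25.2]
tab 55 [-108.98195807   67.72486138] 63.768812905561674
```

Call:
{"fn": "drive_tool", "kwargs": {"series": [{"hand": 1.8,"dx": 0,"dy": 0,"dz": 0.4,"yaw": 0},{"hand": 1.8,"dx": 0,"dy": 0,"dz": 0.4,"yaw": 0},{"hand": 1.8,"dx": 0,"dy": 0,"dz": 0.3,"yaw": 0},{"hand": 1.8,"dx": 0,"dy": 0,"dz": 0.3,"yaw": 0},{"hand": 1.8,"dx": 0,"dy": 0,"dz": 0.2,"yaw": 0},{"hand": 1.8,"dx": 0,"dy": 0,"dz": 0.2,"yaw": 0},{"hand": 1.8,"dx": 0,"dy": 0,"dz": 0.1,"yaw": 0},{"hand": 1.8,"dx": 0,"dy": 0,"dz": 0,"yaw": 0}]}}

```text
clock: 23.95
tool_pos: [0.4752, 0.3428, 0.0374]
eef_rot: [-0.235, 0.666, 0.23, 0.67]
contact_force: [-0.9, -0.5, -0.3]
opening: 0.203
```

```bash
python3 m8.py
```

```text
clk 23.95 pos [0.4752 0.3428 0.0374] open 0.203 F [-0.9 -0.5 -0.3]
[[ 0.007 -0.621  0.784]
 [-0.006  0.784  0.621]
 [-1.    -0.009  0.002]]
tcp ch [-90.91987501  79.66558618]
blue 684
-95 64 z [33.9 47.3 56.4] w [61.9 73.4]
-75 117 z [12.3 17.4 21.7] w [23.5 67.9]
-65 40 z [11.9 13.2 21.6] w [25.2 72.1]
-55 84 z [11.7 13.2 15.7] w [24.4 75.1]
-45 97 z [11.  12.7 16.4] w [25.1 79.6]
-35 99 z [11.2 12.9 15.3] w [24.3 81.4]
-25 141 z [11.9 17.4 21.7] w [22.3 84.1]
-15 37 z [11.5 13.  14.3] w [25.2 84.8]
u max/min [-98.9  -9.8]
tab 40 [-96.04888991  66.45355717] 58.78958401419238
```

Call:
{"fn": "drive_tool", "kwargs": {"series": [{"hand": 1.8,"dx": 0,"dy": 0,"dz": -0.5,"yaw": 0},{"hand": 1.8,"dx": -4,"dy": 0,"dz": 0,"yaw": 0},{"hand": 1.8,"dx": -5,"dy": 0,"dz": 0,"yaw": 0},{"hand": 1.8,"dx": -5,"dy": 0,"dz": 0,"yaw": 0},{"hand": 4.5,"dx": 0,"dy": -4.1,"dz": 4.2,"yaw": 0},{"hand": 4.5,"dx": 0,"dy": -4.1,"dz": 4.2,"yaw": 0},{"hand": 4.5,"dx": 0,"dy": -4.1,"dz": 4.3,"yaw": 0},{"hand": 4.5,"dx": 0,"dy": 0,"dz": 0,"yaw": 0}]}}

```text
clock: 25.0
tool_pos: [0.651, 0.3196, 0.1777]
eef_rot: [-0.233, 0.666, 0.226, 0.671]
contact_force: [-1.2, -0.9, 0.0]
opening: 0.513
```

```bash
python3 m8.py s10.png; cat > m9.py <<'E'
from h import *
q=st(); R=Ro.from_quat(q['eef_rot']).as_matrix(); print('tcp ch',ch(q['tool_pos']),'z ang',np.degrees(np.arctan2(R[1,2],R[0,2])))
s=snap('scene'); P=pts(s); hsv=cv2.cvtColor(s['pixels'],cv2.COLOR_RGB2HSV); c=ch(P); z=P[...,2]; ok=s['depth']>0
r1=ok&(c[...,0]>-5)&(c[...,0]<80)&(c[...,1]<10)&(c[...,1]>-140)
for nm,z0,z1,r in(('body',.098,.130,12.5),('cap',.1385,.1455,8)):
    k=r1&(z>z0)&(z<z1); q=c[k]
    for lab,kk in(('A',(q[:,1]>-64)),('B',q[:,1]<=-64)):
        g=q[kk]
        if len(g)<15: print(nm,lab,len(g)); continue
        # circle of known radius: least squares
        from scipy.optimize import least_squares
        f=least_squares(lambda p:np.hypot(g[:,0]-p[0],g[:,1]-p[1])-r,g.mean(0)+[6,3],loss='soft_l1')
        print(nm,lab,len(g),np.round(f.x,1),'rms',np.sqrt(np.mean(f.fun**2)).round(2))
E
python3 m9.py
```

```text
clk 25.0 pos [0.651  0.3196 0.1777] open 0.513 F [-1.2 -0.9  0. ]
[[ 0.011 -0.615  0.789]
 [-0.007  0.789  0.615]
 [-1.    -0.012  0.004]]
tcp ch [ 32.6191882  -47.50188175]
blue 1349
-95 176 z [34.5 49.3 56.8] w [62.2 96.9]
-75 217 z [12.3 17.  21.5] w [ 23.6 144.6]
-65 72 z [11.9 13.4 20. ] w [ 24.7 147.2]
-55 142 z [11.3 12.9 19.1] w [ 24.7 145.8]
-45 179 z [11.5 13.2 19.4] w [ 24.8 146.5]
-35 190 z [11.1 12.8 17.7] w [ 25.8 145.3]
-25 284 z [11.8 17.2 21.7] w [ 23.6 144.1]
-15 66 z [11.3 13.  14.3] w [ 26.1 141.2]
-5 12 z [10.  10.8 11.8] w [ 36.7 143.5]
u max/min [-99.6  -9.5]
tab 113 [-96.39998451  77.7007969 ] 58.799118160951224
clk 25.05 pos [0.6476 0.3215 0.1779] open 0.509 F [-0.4  0.6 -0.2]
[[ 0.008 -0.618  0.786]
 [-0.007  0.786  0.618]
 [-1.    -0.01   0.002]]
tcp ch [ 31.0856438  -43.89653313] z ang 38.1826272648603
body A 200 [ 33.8 -42.4] rms 1.61
body B 206 [ 35.6 -86.5] rms 1.56
cap A 43 [ 32.8 -43. ] rms 2.53
cap B 44 [ 35.6 -84.9] rms 2.6
```

View pics/s10.png

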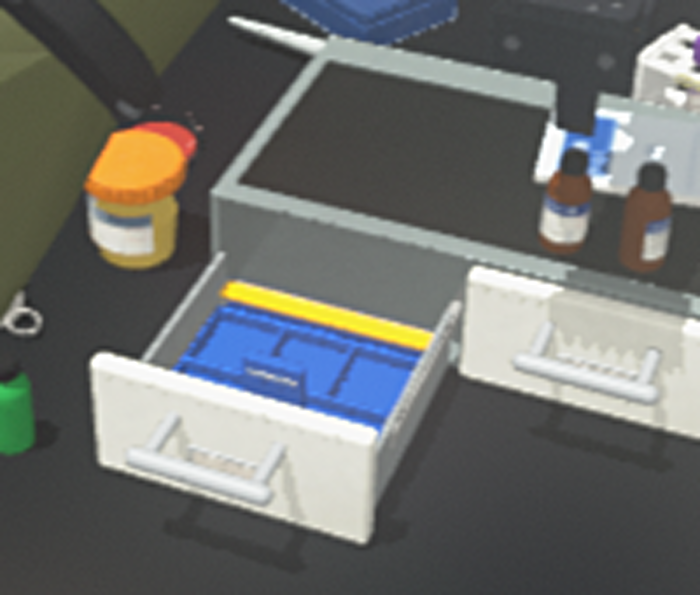

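Insert lies flat with its tongue under the lip: plate tops read 13 mm throughout, and the tab sits at crop (275,378), centred at w about 79.5. Now bottle A.

Call:
{"fn": "drive_tool", "kwargs": {"series": [{"hand": 4.2,"dx": 2.5,"dy": 0.05,"dz": 0.12,"yaw": 0},{"hand": 4.2,"dx": 2.5,"dy": 0,"dz": 0,"yaw": 0},{"hand": 4.2,"dx": 1.8,"dy": 0,"dz": 0,"yaw": 0},{"hand": 4.2,"dx": 1.0,"dy": 0,"dz": 0,"yaw": 0},{"hand": 4.2,"dx": 0,"dy": 0,"dz": 0,"yaw": 0},{"hand": 2.2,"dx": 0,"dy": 0,"dz": 0,"yaw": 0},{"hand": 2.2,"dx": 0,"dy": 0,"dz": 0,"yaw": 0},{"hand": 2.2,"dx": 0,"dy": 0,"dz": 0,"yaw": 0}], "squeeze": 15}}

```text
clock: 26.1
tool_pos: [0.6477, 0.3239, 0.1017]
eef_rot: [-0.235, 0.666, 0.23, 0.67]
contact_force: [-1.2, -0.8, 2.6]
opening: 0.271
```

Call:
{"fn": "drive_tool", "kwargs": {"series": [{"hand": 2.2,"dx": 0,"dy": 0,"dz": 0,"yaw": 0},{"hand": 2.2,"dx": -1,"dy": 0,"dz": 0,"yaw": 0},{"hand": 2.2,"dx": -1,"dy": 0,"dz": 0,"yaw": 0},{"hand": 2.2,"dx": 0,"dy": 0,"dz": 0,"yaw": 0},{"hand": 2.2,"dx": 0,"dy": 0,"dz": 0,"yaw": 0},{"hand": 2.2,"dx": 0,"dy": 0,"dz": 0,"yaw": 0},{"hand": 2.2,"dx": 0,"dy": 0,"dz": 0,"yaw": 0},{"hand": 2.2,"dx": 0,"dy": 0,"dz": 0,"yaw": 0}]}}

```text
clock: 27.1
tool_pos: [0.6471, 0.3237, 0.1206]
eef_rot: [-0.236, 0.666, 0.23, 0.669]
contact_force: [0.7, -0.0, -0.3]
opening: 0.275
```

```bash
cat > m10.py <<'E'
from h import *
import sys
q=st(); R=Ro.from_quat(q['eef_rot']).as_matrix(); p=np.array(q['tool_pos']); print('tcp ch',ch(p),'z ang',np.degrees(np.arctan2(R[1,2],R[0,2])))
s=snap('scene'); P=pts(s); hsv=cv2.cvtColor(s['pixels'],cv2.COLOR_RGB2HSV); c=ch(P)-ch(p); z=(P[...,2]-p[2])*1000; ok=s['depth']>0
k=ok&(abs(c[...,0])<25)&(abs(c[...,1])<20)&(z<30)&(z>-60)&((hsv[...,0]<15)|(hsv[...,2]>140))
q=c[k]; zz=z[k]; print(len(q),'z lo',np.percentile(zz,[.5,2,50,99]) if len(zz) else '')
for a in range(-40,15,6):
    g=(zz>=a)&(zz<a+6)
    if g.sum()>4: print(a+3,g.sum(),'u',np.round([q[g,0].min(),np.median(q[g,0])],1),'w',np.round([q[g,1].min(),q[g,1].max()],1))
if len(sys.argv)>1: save(s,sys.argv[1],(270,90,460,230),3.8)
E
python3 m10.py s11.png
```

```text
clk 27.1 pos [0.6471 0.3237 0.1206] open 0.275 F [ 0.7 -0.  -0.3]
[[ 0.007 -0.621  0.784]
 [-0.006  0.784  0.621]
 [-1.    -0.009  0.002]]
tcp ch [ 32.04200101 -41.8837971 ] z ang 38.40765402459916
101 z lo [-40.04454612 -39.33862745 -13.83115849  16.00756388]
-37 29 u [-24.7 -20.4] w [-19.5  19.3]
-19 7 u [-11.8  -8.3] w [-11.4   8.8]
-13 28 u [-13.1  -9.6] w [-11.5  12.4]
-7 14 u [-11.8  -9.3] w [-11.2   4.2]
-1 9 u [-20.3  -4.7] w [-12.5   8.6]
5 7 u [-17.   -6.1] w [-12.1  -9.1]
```

View pics/s11.png

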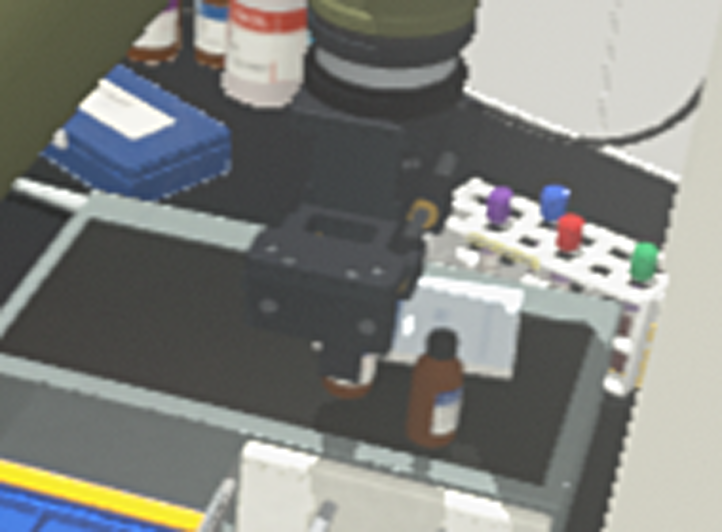

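Call:
{"fn": "drive_tool", "kwargs": {"series": [{"hand": 2.2,"dx": -2,"dy": 0,"dz": 0,"yaw": 0},{"hand": 2.2,"dx": 0,"dy": 2.5,"dz": -1.5,"yaw": 0},{"hand": 2.2,"dx": 0,"dy": 3.2,"dz": -2.2,"yaw": 0},{"hand": 2.2,"dx": 0,"dy": 3.2,"dz": -2.2,"yaw": 0},{"hand": 2.2,"dx": 0,"dy": 2.3,"dz": -1.5,"yaw": 0},{"hand": 2.2,"dx": 0,"dy": 1.0,"dz": -0.9,"yaw": 0},{"hand": 2.2,"dx": 0,"dy": 0,"dz": 0,"yaw": 0},{"hand": 2.2,"dx": 0,"dy": 0,"dz": 0,"yaw": 0}]}}

```text
clock: 28.15
tool_pos: [0.5079, 0.3671, 0.1397]
eef_rot: [-0.235, 0.666, 0.229, 0.67]
contact_force: [0.1, -0.3, -0.0]
opening: 0.275
```

Call:
{"fn": "drive_tool", "kwargs": {"series": [{"hand": 2.2,"dx": 2,"dy": 0,"dz": 0,"yaw": 0},{"hand": 2.2,"dx": 3,"dy": 0,"dz": 0,"yaw": 0},{"hand": 2.2,"dx": 2,"dy": 0,"dz": 0,"yaw": 0},{"hand": 2.2,"dx": 1,"dy": 0,"dz": 0,"yaw": 0},{"hand": 2.2,"dx": 0,"dy": 0,"dz": 0,"yaw": 0},{"hand": 2.2,"dx": 0,"dy": 0,"dz": 0,"yaw": 0},{"hand": 2.2,"dx": 0,"dy": 0,"dz": 0,"yaw": 0},{"hand": 2.2,"dx": 0,"dy": 0,"dz": 0,"yaw": 0}]}}

```text
clock: 29.15
tool_pos: [0.5071, 0.3676, 0.0601]
eef_rot: [-0.235, 0.666, 0.23, 0.67]
contact_force: [0.2, 1.1, 0.1]
opening: 0.276
```

```bash
python3 m10.py; python3 m8.py s12.png
```

```text
clk 29.15 pos [0.5071 0.3676 0.0601] open 0.276 F [0.2 1.1 0.1]
[[ 0.008 -0.621  0.784]
 [-0.006  0.784  0.621]
 [-1.    -0.009  0.003]]
tcp ch [-50.55694096  79.3858926 ] z ang 38.400172760753
278 z lo [-50.60162196 -49.83725656 -45.79364978  28.22211474]
-37 12 u [-24.5  16.5] w [-19.6  -5.2]
-13 20 u [-13.6  -9.4] w [-11.9   8.2]
-7 14 u [-13.6  -8.5] w [-11.9  -2.2]
-1 13 u [-11.9  -5.8] w [-12.9  -7.7]
5 12 u [-24.7  -5.3] w [-13.5   7.5]
clk 29.2 pos [0.507  0.3675 0.06  ] open 0.276 F [ 0.7  0.  -1.5]
[[ 0.008 -0.621  0.784]
 [-0.006  0.784  0.621]
 [-1.    -0.009  0.003]]
tcp ch [-50.67903842  79.37771289]
blue 1259
-95 175 z [34.1 50.1 56.7] w [62.1 96.8]
-85 9 z [19.1 20.8 54.4] w [ 70.6 145.1]
-75 214 z [12.1 17.6 21.8] w [ 23.7 145.5]
-65 71 z [11.4 13.4 20.7] w [ 25.6 146.6]
-55 146 z [11.4 12.9 17.8] w [ 25.7 144.6]
-45 174 z [11.4 13.1 19.7] w [ 25.  146.5]
-35 184 z [11.1 12.8 15.6] w [ 25.  145.2]
-25 228 z [11.6 16.3 21.8] w [ 24.4 144.2]
-15 48 z [11.3 12.7 14.2] w [ 25.4 143.5]
u max/min [-99.4  -9.7]
tab 113 [-96.08448786  78.15863602] 59.26350228512023
```

View pics/s12.png

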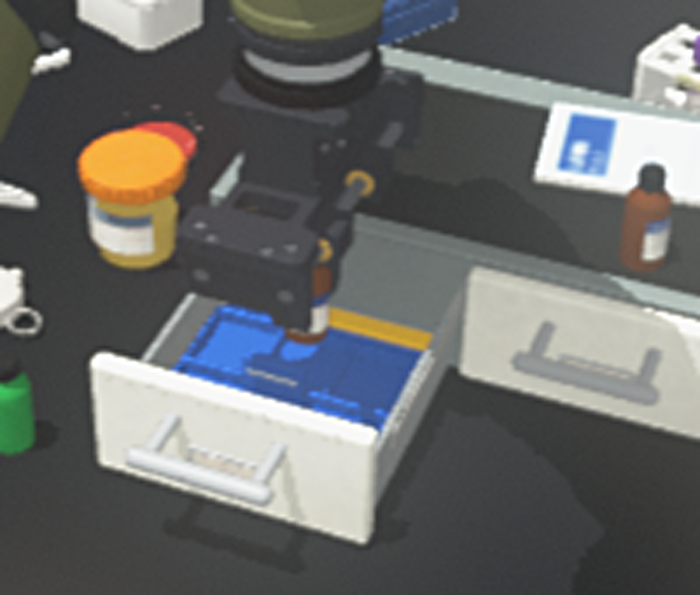

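The bottle hangs over the middle cell (crop 305,330). Lowering it now.

Call:
{"fn": "drive_tool", "kwargs": {"series": [{"hand": 2.2,"dx": 1,"dy": 0,"dz": 0,"yaw": 0},{"hand": 2.2,"dx": 1,"dy": 0,"dz": 0,"yaw": 0},{"hand": 2.2,"dx": 0.5,"dy": 0,"dz": 0,"yaw": 0},{"hand": 2.2,"dx": 0.3,"dy": 0,"dz": 0,"yaw": 0},{"hand": 2.2,"dx": 0,"dy": 0,"dz": 0,"yaw": 0},{"hand": 2.2,"dx": 0,"dy": 0,"dz": 0,"yaw": 0},{"hand": 2.2,"dx": 0,"dy": 0,"dz": 0,"yaw": 0},{"hand": 2.2,"dx": 0,"dy": 0,"dz": 0,"yaw": 0}]}}

```text
clock: 30.25
tool_pos: [0.507, 0.3672, 0.0317]
eef_rot: [-0.235, 0.666, 0.23, 0.67]
contact_force: [0.1, 0.4, -0.7]
opening: 0.273
```

```bash
python3 m10.py
```

```text
clk 30.25 pos [0.507  0.3672 0.0317] open 0.273 F [ 0.1  0.4 -0.7]
[[ 0.007 -0.621  0.784]
 [-0.006  0.784  0.621]
 [-1.    -0.009  0.002]]
tcp ch [-50.80910587  79.11903422] z ang 38.402179802711366
155 z lo [-21.79498726 -20.70827606 -10.22971004  29.02047734]
-19 46 u [-24.8   4. ] w [-19.9  -5.3]
-13 33 u [-24.6  -8.7] w [-19.9  -5.2]
-7 16 u [-24.9  -5.1] w [-19.9  -6.8]
-1 11 u [-11.8  -4. ] w [-13.5  -8.4]
5 14 u [-12.6  -4.5] w [-12.6  -8.4]
17 6 u [-6.9 -3.8] w [-12.9  -8.2]
```

Call:
{"fn": "drive_tool", "kwargs": {"series": [{"hand": 2.2,"dx": 0.1,"dy": 0,"dz": 0,"yaw": 0},{"hand": 2.2,"dx": 0,"dy": 0,"dz": 0,"yaw": 0},{"hand": 3.4,"dx": 0,"dy": 0,"dz": 0,"yaw": 0},{"hand": 3.4,"dx": 0,"dy": 0,"dz": 0,"yaw": 0},{"hand": 3.4,"dx": 0,"dy": 0,"dz": 0,"yaw": 0},{"hand": 3.4,"dx": -2,"dy": 0,"dz": 0,"yaw": 0},{"hand": 3.4,"dx": -4,"dy": 0,"dz": 0,"yaw": 0},{"hand": 4.2,"dx": -4.5,"dy": 0,"dz": 0,"yaw": 0}]}}

```text
clock: 31.3
tool_pos: [0.506, 0.3679, 0.1376]
eef_rot: [-0.236, 0.666, 0.23, 0.669]
contact_force: [1.0, 0.2, -0.5]
opening: 0.465
```

Call:
{"fn": "drive_tool", "kwargs": {"series": [{"hand": 4.2,"dx": -4.2,"dy": 0,"dz": 0,"yaw": 0},{"hand": 4.2,"dx": 0,"dy": -4.1,"dz": 2.1,"yaw": 0},{"hand": 4.2,"dx": 0,"dy": -4.2,"dz": 2.2,"yaw": 0},{"hand": 4.2,"dx": 0,"dy": -4.1,"dz": 2.1,"yaw": 0},{"hand": 4.2,"dx": 0,"dy": -4.1,"dz": 2.1,"yaw": 0},{"hand": 4.2,"dx": 0,"dy": 0,"dz": 0,"yaw": 0},{"hand": 4.2,"dx": 0,"dy": 0,"dz": 0,"yaw": 0},{"hand": 4.2,"dx": 0,"dy": 0,"dz": 0,"yaw": 0}]}}

```text
clock: 32.3
tool_pos: [0.6735, 0.2931, 0.18]
eef_rot: [-0.236, 0.666, 0.231, 0.669]
contact_force: [-0.1, -0.1, -0.0]
opening: 0.474
```

```bash
python3 m9.py; cat > m11.py <<'E'
from h import *
from scipy.optimize import least_squares
import sys
s=snap('scene'); P=pts(s); c=ch(P); z=P[...,2]*1000; ok=s['depth']>0; hsv=cv2.cvtColor(s['pixels'],cv2.COLOR_RGB2HSV)
for lo,hi in((15,58),(58,101),(101,145)):
    k=ok&(c[...,0]>-85)&(c[...,0]<-15)&(c[...,1]>lo)&(c[...,1]<hi)&(z>26)&(z<90)&~((hsv[...,0]>95)&(hsv[...,0]<130)&(hsv[...,1]>110))&(abs(c[...,1]-80)<58)
    if k.sum()<30: print(lo,'none',k.sum()); continue
    print(lo,k.sum(),'ztop',np.percentile(z[k],99))
    for z0,z1,r in((28,43,12.5),(43,60,12.5),(67,72,8)):
        g=c[k&(z>z0)&(z<z1)]
        if len(g)>10: f=least_squares(lambda p:np.hypot(g[:,0]-p[0],g[:,1]-p[1])-r,g.mean(0)+[6,3],loss='soft_l1'); print('  ',z0,len(g),np.round(f.x,1))
if len(sys.argv)>1: save(s,sys.argv[1],(200,130,400,300),3.5)
E
python3 m11.py
```

```text
clk 32.3 pos [0.6735 0.2931 0.18  ] open 0.474 F [-0.1 -0.1 -0. ]
[[ 0.007 -0.623  0.782]
 [-0.005  0.782  0.623]
 [-1.    -0.008  0.002]]
tcp ch [ 33.87944405 -82.26374323] z ang 38.56973015430658
body A 0
body B 206 [ 35.6 -86.4] rms 1.58
cap A 0
cap B 44 [ 36.2 -84.4] rms 2.84
15 none 0
58 252 ztop 74.52204695562556
   28 64 [-49.5  78.7]
   43 113 [-48.6  78.4]
   67 21 [-49.1  77.9]
101 none 0
```

Call:
{"fn": "drive_tool", "kwargs": {"series": [{"hand": 4.2,"dx": 2.5,"dy": -0.35,"dz": 0,"yaw": 0},{"hand": 4.2,"dx": 2.5,"dy": 0,"dz": 0,"yaw": 0},{"hand": 4.2,"dx": 1.8,"dy": 0,"dz": 0,"yaw": 0},{"hand": 4.2,"dx": 1.05,"dy": 0,"dz": 0,"yaw": 0},{"hand": 4.2,"dx": 0,"dy": 0,"dz": 0,"yaw": 0},{"hand": 2.2,"dx": 0,"dy": 0,"dz": 0,"yaw": 0},{"hand": 2.2,"dx": 0,"dy": 0,"dz": 0,"yaw": 0},{"hand": 2.2,"dx": 0,"dy": 0,"dz": 0,"yaw": 0}], "squeeze": 15}}

```text
clock: 33.4
tool_pos: [0.6782, 0.2887, 0.1017]
eef_rot: [-0.235, 0.666, 0.23, 0.67]
contact_force: [0.4, -0.5, 3.9]
opening: 0.273
```

Call:
{"fn": "drive_tool", "kwargs": {"series": [{"hand": 2.2,"dx": 0,"dy": 0,"dz": 0,"yaw": 0},{"hand": 2.2,"dx": -1,"dy": 0,"dz": 0,"yaw": 0},{"hand": 2.2,"dx": -1,"dy": 0,"dz": 0,"yaw": 0},{"hand": 2.2,"dx": -2,"dy": 0,"dz": 0,"yaw": 0},{"hand": 2.2,"dx": 0,"dy": 0,"dz": 0,"yaw": 0},{"hand": 2.2,"dx": 0,"dy": 0,"dz": 0,"yaw": 0},{"hand": 2.2,"dx": 0,"dy": 0,"dz": 0,"yaw": 0},{"hand": 2.2,"dx": 0,"dy": 0,"dz": 0,"yaw": 0}]}}

```text
clock: 34.4
tool_pos: [0.6772, 0.2884, 0.1401]
eef_rot: [-0.236, 0.666, 0.23, 0.669]
contact_force: [-0.4, 0.9, -1.0]
opening: 0.277
```

```bash
python3 m10.py s13.png
```

```text
clk 34.4 pos [0.6772 0.2884 0.1401] open 0.277 F [-0.4  0.9 -1. ]
[[ 0.006 -0.621  0.784]
 [-0.007  0.784  0.621]
 [-1.    -0.009  0.001]]
tcp ch [ 33.79645729 -88.23796155] z ang 38.40788349930845
89 z lo [-57.97447114 -57.56084635 -12.41502559   7.63195394]
-13 32 u [-12.5  -8.8] w [-10.7  11.2]
-7 18 u [-12.2  -9.4] w [-11.1  11.5]
-1 7 u [-16.2  -3.6] w [-11.1   0.6]
5 7 u [-16.8  -2.8] w [-11.2  -8.8]
```

Call:
{"fn": "drive_tool", "kwargs": {"series": [{"hand": 2.2,"dx": 0,"dy": 1.5,"dz": -1,"yaw": 0},{"hand": 2.2,"dx": 0,"dy": 2.6,"dz": -1.6,"yaw": 0},{"hand": 2.2,"dx": 0,"dy": 3.2,"dz": -2.2,"yaw": 0},{"hand": 2.2,"dx": 0,"dy": 2.8,"dz": -1.9,"yaw": 0},{"hand": 2.2,"dx": 0,"dy": 1.5,"dz": -1.1,"yaw": 0},{"hand": 2.2,"dx": 0,"dy": 0.85,"dz": -0.6,"yaw": 0},{"hand": 2.2,"dx": 0,"dy": 0,"dz": 0,"yaw": 0},{"hand": 2.2,"dx": 0,"dy": 0,"dz": 0,"yaw": 0}]}}

```text
clock: 35.45
tool_pos: [0.5355, 0.3334, 0.1393]
eef_rot: [-0.235, 0.666, 0.229, 0.67]
contact_force: [0.0, -0.7, -0.6]
opening: 0.274
```

Call:
{"fn": "drive_tool", "kwargs": {"series": [{"hand": 2.2,"dx": 2,"dy": 0,"dz": 0,"yaw": 0},{"hand": 2.2,"dx": 3,"dy": 0,"dz": 0,"yaw": 0},{"hand": 2.2,"dx": 2,"dy": 0,"dz": 0,"yaw": 0},{"hand": 2.2,"dx": 1,"dy": 0,"dz": 0,"yaw": 0},{"hand": 2.2,"dx": 0,"dy": 0,"dz": 0,"yaw": 0},{"hand": 2.2,"dx": 0,"dy": 0,"dz": 0,"yaw": 0},{"hand": 2.2,"dx": 0,"dy": 0,"dz": 0,"yaw": 0},{"hand": 2.2,"dx": 0,"dy": 0,"dz": 0,"yaw": 0}]}}

```text
clock: 36.45
tool_pos: [0.5351, 0.3337, 0.06]
eef_rot: [-0.235, 0.666, 0.23, 0.67]
contact_force: [-0.6, -1.2, -0.3]
opening: 0.271
```

```bash
python3 m10.py; python3 m8.py | tail -3
```

```text
clk 36.45 pos [0.5351 0.3337 0.06  ] open 0.271 F [-0.6 -1.2 -0.3]
[[ 0.008 -0.621  0.784]
 [-0.006  0.784  0.621]
 [-1.    -0.009  0.003]]
tcp ch [-49.52473789  35.4280051 ] z ang 38.404298162585654
303 z lo [-50.29027452 -49.68211204 -46.635014    25.66244204]
-37 18 u [-25.  -22.9] w [-15.4  18.5]
-13 20 u [-12.8  -8.9] w [-10.2  10.8]
-7 16 u [-12.2  -6.4] w [-11.5   5.7]
-1 5 u [-18.8  -5.9] w [-10.9  -7.4]
5 5 u [-22.8  -1.7] w [-11.3   9.6]
-15 35 z [12.  13.3 14.5] w [ 25.6 144. ]
u max/min [-99.9 -10.3]
tab 107 [-96.24756774  79.59393984] 58.625749785239385
```

Position is good. Lower, release and retreat upward.

Call:
{"fn": "drive_tool", "kwargs": {"series": [{"hand": 2.2,"dx": 1,"dy": 0.1,"dz": 0,"yaw": 0},{"hand": 2.2,"dx": 1,"dy": 0,"dz": 0,"yaw": 0},{"hand": 2.2,"dx": 0.5,"dy": 0,"dz": 0,"yaw": 0},{"hand": 2.2,"dx": 0.3,"dy": 0,"dz": 0,"yaw": 0},{"hand": 2.2,"dx": 0.1,"dy": 0,"dz": 0,"yaw": 0},{"hand": 2.2,"dx": 0,"dy": 0,"dz": 0,"yaw": 0},{"hand": 2.2,"dx": 0,"dy": 0,"dz": 0,"yaw": 0},{"hand": 2.2,"dx": 0,"dy": 0,"dz": 0,"yaw": 0}]}}

```text
clock: 37.55
tool_pos: [0.5345, 0.3342, 0.0306]
eef_rot: [-0.235, 0.666, 0.23, 0.67]
contact_force: [-0.6, 0.1, 1.9]
opening: 0.272
```

Call:
{"fn": "drive_tool", "kwargs": {"series": [{"hand": 3.4,"dx": 0,"dy": 0,"dz": 0,"yaw": 0},{"hand": 3.4,"dx": 0,"dy": 0,"dz": 0,"yaw": 0},{"hand": 3.4,"dx": 0,"dy": 0,"dz": 0,"yaw": 0},{"hand": 3.4,"dx": -2,"dy": 0,"dz": 0,"yaw": 0},{"hand": 3.4,"dx": -4,"dy": 0,"dz": 0,"yaw": 0},{"hand": 3.4,"dx": -4.5,"dy": 0,"dz": 0,"yaw": 0},{"hand": 3.4,"dx": -4.5,"dy": 0,"dz": 0,"yaw": 0},{"hand": 3.4,"dx": 0,"dy": 0,"dz": 0,"yaw": 0}]}}

```text
clock: 38.55
tool_pos: [0.5349, 0.3375, 0.1857]
eef_rot: [-0.234, 0.663, 0.231, 0.672]
contact_force: [-0.0, -0.0, -0.4]
opening: 0.386
```

```bash
python3 m11.py; python3 m8.py s14.png
```

```text
15 269 ztop 74.21410017740027
   28 76 [-47.8  37.6]
   43 106 [-46.9  38.1]
   67 26 [-47.3  39. ]
58 250 ztop 74.73048761784676
   28 68 [-49.5  78.4]
   43 110 [-48.5  78.4]
   67 18 [-49.5  77.8]
101 none 0
clk 38.6 pos [0.5341 0.336  0.1833] open 0.387 F [-0.6 -0.6 -0.5]
[[ 0.011 -0.621  0.784]
 [-0.003  0.784  0.621]
 [-1.    -0.009  0.006]]
tcp ch [-48.94107022  37.82724793]
blue 948
-95 167 z [34.7 49.  56.8] w [61.7 96.2]
-75 218 z [12.6 16.8 21.8] w [ 23.5 144.3]
-65 64 z [11.6 13.1 20.8] w [ 23.9 147.2]
-55 113 z [11.1 12.8 21. ] w [ 23.4 145. ]
-45 96 z [11.9 13.5 21.4] w [ 25.1 149.8]
-35 93 z [11.1 12.8 21. ] w [ 24.5 146.3]
-25 152 z [11.8 16.7 21.7] w [ 22.6 144. ]
-15 34 z [11.5 12.4 14.7] w [ 26.7 144.1]
u max/min [-99.7 -10.2]
tab 105 [-95.40215195  78.38144958] 59.29352330816618
```

View pics/s14.png

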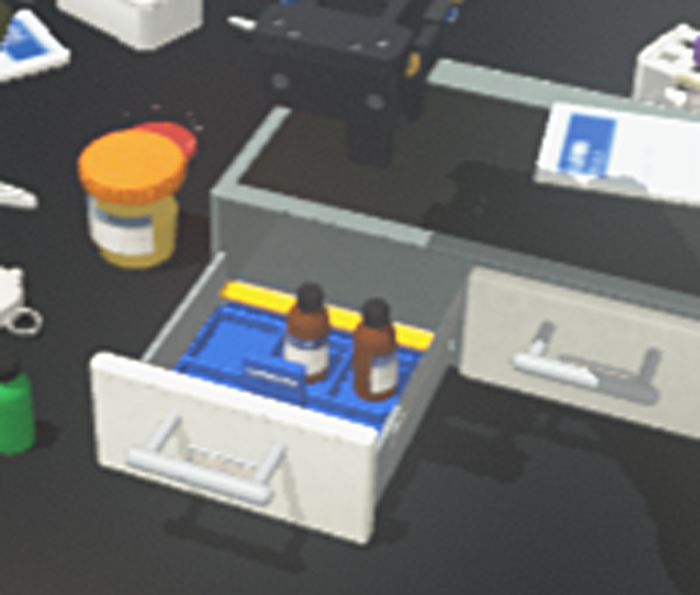

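Both bottles stand upright, at crop (308,335) and (376,350), in separate cells. The fit puts them at u about -49 and -47, w about 78 and 38, with tops at 74.5 mm. Next I close the fingers and go in front of the left handle.

Call:
{"fn": "drive_tool", "kwargs": {"series": [{"hand": 0,"dx": 0,"dy": 0.8,"dz": -4.6,"yaw": 0},{"hand": 0,"dx": 0,"dy": 0.8,"dz": -4.6,"yaw": 0},{"hand": 0,"dx": 0,"dy": 0.8,"dz": -4.6,"yaw": 0},{"hand": 0,"dx": 0,"dy": 0.8,"dz": -4.6,"yaw": 0},{"hand": 0,"dx": 0,"dy": 1.0,"dz": -0.4,"yaw": 0},{"hand": 0,"dx": 0,"dy": 0,"dz": 0,"yaw": 0},{"hand": 0,"dx": 0,"dy": 0,"dz": 0,"yaw": 0},{"hand": 0,"dx": 0,"dy": 0,"dz": 0,"yaw": 0}]}}

```text
clock: 39.65
tool_pos: [0.3608, 0.2516, 0.1794]
eef_rot: [-0.235, 0.666, 0.229, 0.67]
contact_force: [0.6, -0.7, 0.3]
opening: 0.006
```

```bash
python3 -c "
from h import *
q=st(); print(np.round(q['q'],2), ch(q['tool_pos']))"
```

```text
clk 39.65 pos [0.3608 0.2516 0.1794] open 0.006 F [ 0.6 -0.7  0.3]
[[ 0.007 -0.62   0.784]
 [-0.006  0.784  0.62 ]
 [-1.    -0.009  0.002]]
[-0.29  0.63 -0.68  2.15  0.74  0.6  -0.84] [-237.22003245   79.07281672]
```

Call:
{"fn": "drive_tool", "kwargs": {"series": [{"hand": 0,"dx": 4.5,"dy": 0,"dz": 0,"yaw": 0},{"hand": 0,"dx": 4.5,"dy": 0,"dz": 0,"yaw": 0},{"hand": 0,"dx": 3,"dy": 0,"dz": 0,"yaw": 0},{"hand": 0,"dx": 1.7,"dy": 0,"dz": 0,"yaw": 0},{"hand": 0,"dx": 0,"dy": 0,"dz": 0.7,"yaw": 0},{"hand": 0,"dx": 0,"dy": 0,"dz": 0.5,"yaw": 0},{"hand": 0,"dx": 0,"dy": 0,"dz": 0.3,"yaw": 0},{"hand": 0,"dx": 0,"dy": 0,"dz": 0.2,"yaw": 0}]}}

```text
clock: 40.65
tool_pos: [0.3747, 0.261, 0.0426]
eef_rot: [-0.235, 0.666, 0.23, 0.67]
contact_force: [0.9, 0.4, 0.5]
opening: 0.006
```

Call:
{"fn": "drive_tool", "kwargs": {"series": [{"hand": 0,"dx": 0,"dy": 0,"dz": 0.2,"yaw": 0},{"hand": 0,"dx": 0,"dy": 0,"dz": 0.2,"yaw": 0},{"hand": 0,"dx": 0,"dy": 0,"dz": 0.25,"yaw": 0},{"hand": 0,"dx": 0,"dy": 0,"dz": 0.3,"yaw": 0},{"hand": 0,"dx": 0,"dy": 0,"dz": 0.35,"yaw": 0},{"hand": 0,"dx": 0,"dy": 0,"dz": 0.4,"yaw": 0},{"hand": 0,"dx": 0,"dy": 0,"dz": 0.4,"yaw": 0},{"hand": 0,"dx": 0,"dy": 0,"dz": 0.4,"yaw": 0}]}}

```text
clock: 41.65
tool_pos: [0.394, 0.2765, 0.0427]
eef_rot: [-0.235, 0.666, 0.23, 0.669]
contact_force: [-2.9, -1.4, 0.8]
opening: 0.01
```

```bash
python3 m2.py; sed -i 's/c\[...,0\]<-15)/c[...,0]<-5)/' m11.py; python3 m11.py
```

```text
clk 41.65 pos [0.394  0.2765 0.0427] open 0.01 F [-2.9 -1.4  0.8]
[[ 0.007 -0.621  0.784]
 [-0.006  0.784  0.621]
 [-1.    -0.009  0.002]]
tcp ch [-195.69205682   78.05314717]
L front edge u pct [-139.5 -134.4    0.9] 301 w [  7.6 153.8]
R front edge u pct [-11.6  -5.6   1. ] 389 w [-153.3   -6.3]
15 269 ztop 74.76938468961743
   28 72 [-28.4  38.1]
   43 111 [-27.3  38.5]
   67 24 [-27.7  39.1]
58 136 ztop 70.58807157139478
   28 63 [-29.7  78.7]
   43 57 [-49.4  68.6]
101 none 0
```

Call:
{"fn": "drive_tool", "kwargs": {"series": [{"hand": 0,"dx": 0,"dy": 0,"dz": 0.45,"yaw": 0},{"hand": 0,"dx": 0,"dy": 0,"dz": 0.5,"yaw": 0},{"hand": 0,"dx": 0,"dy": 0,"dz": 0.5,"yaw": 0},{"hand": 0,"dx": 0,"dy": 0,"dz": 0.5,"yaw": 0},{"hand": 0,"dx": 0,"dy": 0,"dz": 0.5,"yaw": 0},{"hand": 0,"dx": 0,"dy": 0,"dz": 0.5,"yaw": 0},{"hand": 0,"dx": 0,"dy": 0,"dz": 0.5,"yaw": 0},{"hand": 0,"dx": 0,"dy": 0,"dz": 0.5,"yaw": 0}]}}

```text
clock: 42.75
tool_pos: [0.4251, 0.301, 0.0428]
eef_rot: [-0.236, 0.666, 0.23, 0.669]
contact_force: [-1.4, -1.5, -0.7]
opening: 0.006
```

Call:
{"fn": "drive_tool", "kwargs": {"series": [{"hand": 0,"dx": 0,"dy": 0,"dz": 0.5,"yaw": 0},{"hand": 0,"dx": 0,"dy": 0,"dz": 0.5,"yaw": 0},{"hand": 0,"dx": 0,"dy": 0,"dz": 0.5,"yaw": 0},{"hand": 0,"dx": 0,"dy": 0,"dz": 0.5,"yaw": 0},{"hand": 0,"dx": 0,"dy": 0,"dz": 0.5,"yaw": 0},{"hand": 0,"dx": 0,"dy": 0,"dz": 0.5,"yaw": 0},{"hand": 0,"dx": 0,"dy": 0,"dz": 0.5,"yaw": 0},{"hand": 0,"dx": 0,"dy": 0,"dz": 0.5,"yaw": 0}]}}

```text
clock: 43.75
tool_pos: [0.4564, 0.3258, 0.0428]
eef_rot: [-0.236, 0.666, 0.23, 0.669]
contact_force: [-1.0, -1.1, -1.3]
opening: 0.008
```

Call:
{"fn": "drive_tool", "kwargs": {"series": [{"hand": 0,"dx": 0,"dy": 0,"dz": 0.5,"yaw": 0},{"hand": 0,"dx": 0,"dy": 0,"dz": 0.5,"yaw": 0},{"hand": 0,"dx": 0,"dy": 0,"dz": 0.5,"yaw": 0},{"hand": 0,"dx": 0,"dy": 0,"dz": 0.4,"yaw": 0},{"hand": 0,"dx": 0,"dy": 0,"dz": 0.4,"yaw": 0},{"hand": 0,"dx": 0,"dy": 0,"dz": 0.3,"yaw": 0},{"hand": 0,"dx": 0,"dy": 0,"dz": 0.3,"yaw": 0},{"hand": 0,"dx": 0,"dy": 0,"dz": 0.2,"yaw": 0}]}}

```text
clock: 44.75
tool_pos: [0.4807, 0.3451, 0.043]
eef_rot: [-0.236, 0.666, 0.23, 0.669]
contact_force: [-1.6, -2.7, -1.4]
opening: 0.005
```

```bash
python3 m2.py; python3 m7.py | tail -3
```

```text
clk 44.75 pos [0.4807 0.3451 0.043 ] open 0.005 F [-1.6 -2.7 -1.4]
[[ 0.007 -0.621  0.784]
 [-0.006  0.784  0.621]
 [-1.    -0.01   0.002]]
tcp ch [-85.20354397  78.13157194]
L front edge u pct [-29.3 -23.8   0.5] 129 w [105.1 153.9]
R front edge u pct [-11.5  -5.9   0.4] 390 w [-153.6   -7.2]Traceback (most recent call last):
  File "m7.py", line 4, in <module>
    q=c[y]; zz=z[y]; print('yellow',len(q),'u',np.percentile(q[:,0],[2,50,98]),'w',np.percentile(q[:,1],[1,99]),'z',np.percentile(zz,[2,50,98]))
                                               ~~~~~~~~~~~~~^^^^^^^^^^^^^^^^^^
    return _quantile_unchecked(
        a, q, axis, out, overwrite_input, method, keepdims, weights)
    return _ureduce(a,
                    func=_quantile_ureduce_func,
    ...<5 lines>...
                    overwrite_input=overwrite_input,
                    method=method)
    r = func(a, **kwargs)
    result = _quantile(arr,
                       quantiles=q,
    ...<2 lines>...
                       out=out,
                       weights=wgt)
    slices_having_nans = np.isnan(arr[-1, ...])
                                  ~~~^^^^^^^^^
IndexError: index -1 is out of bounds for axis 0 with size 0
```

Call:
{"fn": "drive_tool", "kwargs": {"series": [{"hand": 0,"dx": 0,"dy": 0,"dz": 0.2,"yaw": 0},{"hand": 0,"dx": 0,"dy": 0,"dz": 0.2,"yaw": 0},{"hand": 0,"dx": 0,"dy": 0,"dz": 0.2,"yaw": 0},{"hand": 0,"dx": 0,"dy": 0,"dz": 0.2,"yaw": 0},{"hand": 0,"dx": 0,"dy": 0,"dz": 0.2,"yaw": 0},{"hand": 0,"dx": 0,"dy": 0,"dz": 0.2,"yaw": 0},{"hand": 0,"dx": 0,"dy": 0,"dz": 0.2,"yaw": 0},{"hand": 0,"dx": 0,"dy": 0,"dz": 0.1,"yaw": 0}]}}

```text
clock: 45.85
tool_pos: [0.4924, 0.3545, 0.043]
eef_rot: [-0.235, 0.666, 0.23, 0.67]
contact_force: [-1.4, -2.1, 0.6]
opening: 0.006
```

Call:
{"fn": "drive_tool", "kwargs": {"series": [{"hand": 0,"dx": 0,"dy": 0,"dz": 0.1,"yaw": 0},{"hand": 0,"dx": 0,"dy": 0,"dz": 0.1,"yaw": 0},{"hand": 0,"dx": 0,"dy": 0,"dz": 0.1,"yaw": 0},{"hand": 0,"dx": 0,"dy": 0,"dz": 0,"yaw": 0},{"hand": 0,"dx": 0,"dy": 0,"dz": 0,"yaw": 0},{"hand": 0,"dx": 0,"dy": 0,"dz": 0,"yaw": 0},{"hand": 0,"dx": 0,"dy": 0,"dz": 0,"yaw": 0},{"hand": 0,"dx": 0,"dy": 0,"dz": 0,"yaw": 0}]}}

```text
clock: 46.85
tool_pos: [0.4946, 0.3563, 0.043]
eef_rot: [-0.235, 0.666, 0.23, 0.67]
contact_force: [-0.7, -2.1, 1.7]
opening: 0.008
```

```bash
python3 m2.py
```

```text
clk 46.85 pos [0.4946 0.3563 0.043 ] open 0.008 F [-0.7 -2.1  1.7]
[[ 0.007 -0.621  0.784]
 [-0.006  0.784  0.621]
 [-1.    -0.009  0.002]]
tcp ch [-67.26245348  78.27154613]
L front edge u pct [-11.5  -5.6  -0.2] 124 w [106.1 154.3]
R front edge u pct [-11.4  -5.7   0.5] 373 w [-153.9  -11.7]
```

Call:
{"fn": "drive_tool", "kwargs": {"series": [{"hand": 0,"dx": 0,"dy": 0,"dz": 0.1,"yaw": 0},{"hand": 0,"dx": 0,"dy": 0,"dz": 0.1,"yaw": 0},{"hand": 0,"dx": 0,"dy": 0,"dz": 0,"yaw": 0},{"hand": 0,"dx": 0,"dy": 0,"dz": 0,"yaw": 0},{"hand": 0,"dx": 0,"dy": 0,"dz": 0,"yaw": 0},{"hand": 0,"dx": 0,"dy": 0,"dz": 0,"yaw": 0},{"hand": 0,"dx": 0,"dy": 0,"dz": 0,"yaw": 0},{"hand": 0,"dx": 0,"dy": 0,"dz": 0,"yaw": 0}]}}

```text
clock: 47.9
tool_pos: [0.4947, 0.3563, 0.043]
eef_rot: [-0.236, 0.667, 0.229, 0.668]
contact_force: [-4.7, -5.0, 6.4]
opening: 0.009
```

```bash
python3 m2.py
```

```text
clk 47.9 pos [0.4947 0.3563 0.043 ] open 0.009 F [-4.7 -5.   6.4]
[[ 0.005 -0.622  0.783]
 [-0.009  0.783  0.622]
 [-1.    -0.01  -0.002]]
tcp ch [-67.20760282  78.24357111]
L front edge u pct [-11.7  -5.1   1.4] 131 w [108.7 154.2]
R front edge u pct [-11.4  -5.9   0.1] 354 w [-153.8  -12.7]
```

Against the stop: no further motion and the force rises. Backing off and lifting away.

Call:
{"fn": "drive_tool", "kwargs": {"series": [{"hand": 0,"dx": 0,"dy": 0,"dz": -1,"yaw": 0},{"hand": 0,"dx": 0,"dy": 0,"dz": -3,"yaw": 0},{"hand": 0,"dx": -4,"dy": 0,"dz": 0,"yaw": 0},{"hand": 0,"dx": -5,"dy": 0,"dz": 0,"yaw": 0},{"hand": 0,"dx": -5,"dy": 0,"dz": 0,"yaw": 0},{"hand": 0,"dx": 0,"dy": -3,"dz": -4,"yaw": 0},{"hand": 0,"dx": 0,"dy": -4.5,"dz": -4,"yaw": 0},{"hand": 0,"dx": 0,"dy": -4.5,"dz": -4,"yaw": 0}]}}

```text
clock: 48.95
tool_pos: [0.4445, 0.1641, 0.1842]
eef_rot: [-0.236, 0.665, 0.23, 0.67]
contact_force: [0.8, 0.1, 0.1]
opening: 0.003
```

Call:
{"fn": "drive_tool", "kwargs": {"series": [{"hand": 0,"dx": 0,"dy": -4.5,"dz": -3.1,"yaw": 0},{"hand": 0,"dx": 0,"dy": -4.5,"dz": -3.1,"yaw": 0},{"hand": 0,"dx": 0,"dy": -4.5,"dz": -3.1,"yaw": 0},{"hand": 0,"dx": 0,"dy": -4.5,"dz": -3.1,"yaw": 0},{"hand": 0,"dx": 0,"dy": 0,"dz": 0,"yaw": 0},{"hand": 0,"dx": 0,"dy": 0,"dz": 0,"yaw": 0},{"hand": 0,"dx": 0,"dy": 0,"dz": 0,"yaw": 0},{"hand": 0,"dx": 0,"dy": 0,"dz": 0,"yaw": 0}]}}

```text
clock: 49.95
tool_pos: [0.4591, -0.0516, 0.1855]
eef_rot: [-0.236, 0.665, 0.231, 0.669]
contact_force: [0.1, 0.1, -0.1]
opening: 0.005
```

```bash
python3 m2.py t9.png
```

```text
clk 49.95 pos [ 0.4591 -0.0516  0.1855] open 0.005 F [ 0.1  0.1 -0.1]
[[ 0.008 -0.623  0.782]
 [-0.006  0.782  0.624]
 [-1.    -0.009  0.003]]
tcp ch [-348.12979789 -219.75097409]
L front edge u pct [-11.6  -5.9   0.9] 402 w [  6.9 153.2]
R front edge u pct [-11.6  -5.8   0.8] 396 w [-153.4   -6.6]
```

View pics/t9.png

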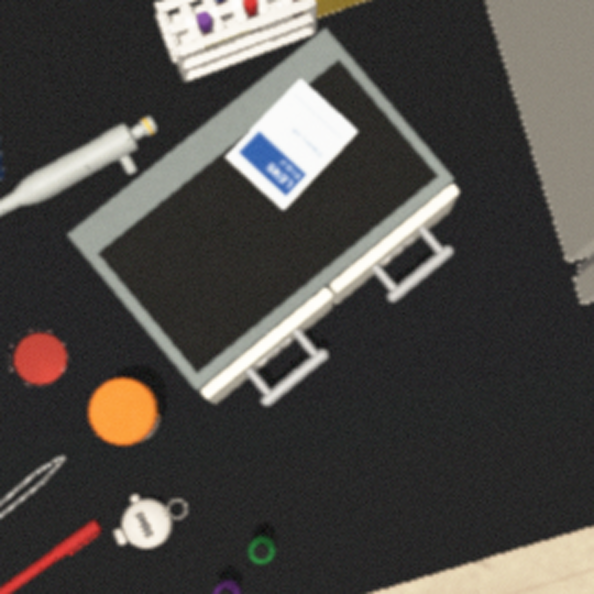

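Both drawers are shut and level with each other. The cup (123,411) and tally (147,523) sit where they were, and the arm is clear. Handing in.

```bash
python3 -c "
from h import *
print(workorder.finish_job())"
```

```text
the job is handed in; nothing more can be done
None
```

The job is handed in at about 50 s of the 208 s allowed. I shut the right drawer, pulled the left one open to about 147 mm and fitted the blue insert with its tongue under the lip. I then stood the two bottles present in the middle and right cells and pushed the left drawer shut.

- **Insert:** its base plate read about 13 mm above the bench throughout, which is the height for lying flat.
- **Bottles:** before the drawer was shut, both stood upright with tops near 74.5 mm. Early in the push the right-cell bottle still read upright; the middle one was partly hidden. I could not see either once the drawer was shut.
- **Drawers:** at the end both fronts were level with each other (edges 11.6 mm in front of the chest), and the left one was against its stop with the force rising.
- **Cup, tally and look-alikes:** the cup and tally look unmoved in the last picture, and I left the look-alikes alone.
- **Disagreements:** the top and scene cameras differed by about 2 mm on the insert's tab, and the scene camera's bottle positions by 1–2 mm from where the gripper closed. Both were within the clearances.

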